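# Put a glaze jar away in the extraction cabinet

### The arm

A 7-joint arm with a two-finger parallel gripper is mounted at the origin on a cart in front of the work surface, level with it; the furniture and walls round the work are solid. World frame = base frame: x ahead of the robot, y to its left, z up, the work surface at z = 0. Lengths are in m, angles in rad, forces in N, time in s.
With the tool pointing down it reaches from about 0.35 to 0.9 m from the base axis. Payload 8.1 kg.
Tool frame: the origin (TCP) lies at the very end of the fingers, on their centre line; the grasp point (between the pads) lies 19 mm behind it; z points along the fingers, y is the line along which they close (so a half turn about z gives the same grasp; the last joint's range is limited). The gripper opens to 92 mm and grips with 3 to 60 N. Pads are 19 mm wide; open, the fingers measure 130 mm over their backs; the gripper's body (75 mm by 190 mm) begins 47 mm behind the grasp point.
Start: joints at [-1.392, 0.434, 0.025, 1.573, -0.012, 1.134, -0.075], TCP at [0.174, 0.6, 0.227] pointing down, gripper open.
Joint ranges: [-2.62, 2.62], [-0.44, 2.09], [-1.27, 1.32], [0.08, 2.57], [-1.32, 4.46], [0.12, 2], [-2.74, 2.74]. Speed limits (rad/s): [2.22, 2.22, 3.01, 3.01, 3.14, 3.14, 3.14].

### API

Orientations are given as a rotation vector (axis times angle).
In Python, from cell import arm gives the robot as it stands.
- The arm moves only by the tool carry_out, never from a script. Its argument "commands" is a list of rows, each a list of 7 numbers: the opening, from 0 (shut) to 1 (fully open), then the shift along the tool's x, y, z each as a share of 0.025 m, from -1 to 1, then the turn, a rotation vector about the tool's x, y, z each as a share of 0.1 rad, from -1 to 1. A call has 1 to 8 rows; each row shifts and turns the commanded pose from where the row before left it, along the tool's axes as they then stand; what a row does not reach is not made up. A row lasts 1/10 s, in which the tool goes at most 50 mm and 8.59 degrees, less where a joint would pass 70% of its speed; a pose out of reach is approached as far as the arm can. A call with a number of a shift or a turn outside -1 to 1 is refused whole. A call with a gripper value outside its range is refused whole. The fingers move at their own pace and stop on an object; "squeeze" is the grip in N (left out, the last holds). Time passes only in rows, so rows that do not move let the fingers close. It gives the time, the measured TCP pose, the force, the opening and the grip force at its end, in the units of the state.
- arm.observe(): the state, without advancing time (a new reading comes with each control period).
- arm.get_image(name): name is "scene" or "top" or "wrist"; returns a dict with "pixels" (400x640x3 uint8, red, green, blue), "range_z" (400x640 float32, m along the optical axis (not along the pixel's ray), 0 where there is no reading), "mtx" (3x3 intrinsics, pixels), "k1" (the pictures are not rectified: a ray, as slopes to the right and down, at radius r is drawn at 1 + k1 r^2 times it, then the intrinsics apply), "R" (3x3) and "t" (3): a world point X has camera coordinates R X + t; the wrist camera has in their place "tool_from_camera" (4x4, takes a point from camera to tool coordinates, whose origin is the TCP and whose axes are the flange's). Camera axes: x right, y down, z forward; pixel columns grow to the right and rows downward; lengths in m; the calibration is good to about 2 mm. A picture is of the moment at which its call begins: read the wrist's pose just before it.
- arm.sign_off(): hands the job in; it is judged then, once.
The state is a dict: "clock": time; "joints": joint angles; "dq": joint speeds; "joint_efforts": joint torques, N m; "position": TCP position; "ee_rot": TCP orientation; "force": force on the tool from outside, world axes, zero at the start; "ft_torque": the same for the moment, N m; "width": opening from 0.0 (shut) to 1.0 (fully open); "gripper_force": force on a finger pad.
Only numpy, scipy, OpenCV 4.12 (cv2) and the standard library are available. Lean on these libraries where they do the work, as an engineer would, in place of code of your own. Each camera call takes 0.05 s, during which the arm holds its last target. There are 200 camera calls.

### The job

Put the glaze jar (the taller, narrower of the two closed containers on the table, not the squat tin) away in the extraction cabinet: lift the sash by its handle until the catches hold it up and let go, draw the tray out to its stop, and stand the jar upright on the free front part of the tray. Then push the tray fully home and ease the sash down on to the sill by its handle, never letting it drop. Keep the jar upright throughout, and do not disturb the tin or the wooden block.

Things in the scene. Friction and masses are not known exactly. Their poses are not given: they have to be found in the camera images.
- cabinet: grey sheet-steel extraction cabinet, fixed: 210 deep (x), 270 wide (y), 424 high plus a duct collar. Origin: centre of its underside; x points into it, away from the front. Sash outer face at x = -105; jambs project 6 before it, catch housings (z 361 to 395, on the jambs) and roof edge (z 410) 24. Opening 220 wide from the sill (z 30) up to z 212, fixed header above
- sash (a joint): height of the sash above the sill: 0 = shut, top stop 0.187. Frame 216 wide, 190 high, 10 thick, clear pane, 0.5 kg; let go below the catches it falls. Studs on its upper corners must be pulled over spring rollers on the jambs (about 15 N in all, between 0.166 and 0.180); then it rests on them at 0.180. To lower it, pull it back over them (5 to 10 N) and keep hold
- sash_handle (a point): middle of the sash's bar handle: round bar of diameter 10, straight over 108 along the cabinet's y, its axis 34 in front of the sash's outer face and 42 above the sash's lower edge, joined to the bottom rail at both ends. Sash, jambs and header rise straight above it, so the gripper must lean back from the cabinet. Axes as the cabinet's
- tray (a joint): how far the tray is drawn out to the front: 0 = fully home, 0.140 = its stop. Sheet tray 170 deep, 176 wide, sides 24 high, front lip 8 high; two smaller jars (48 x 60 high) stand loose at its rear. It can only come out under the raised sash
- tray_bar (a point): middle of the tray's bow handle: round bar of diameter 10, straight over 112 along the cabinet's y, above the tray's front lip, with 23 clear between bar and lip; 70 above the table. With the tray home it lies 26 behind the plane of the sash's outer face and is reached by leaning about 45 degrees under the raised sash. Axes as the cabinet's
- tray_spot (a point): point on the tray's floor (38 above the table) in the middle of its free front part, 56 behind the bar; moves with the tray. The free part reaches 45 forward and 35 back of it in x, 80 either way in y. With the tray at its stop it lies 58 in front of the sash's outer face. Axes as the cabinet's
- jar: the glaze jar to put away: cylinder, diameter 56, height 70 with its screw lid, 0.1 to 0.3 kg, standing loose on the table. Origin: centre of its underside; z along its axis, up
- tin: bystander: squat glaze tin, diameter 62, height 62; origin at the centre of its underside, z up
- block: bystander: dark wooden printing block 64 x 115 x 52 high, origin at the centre of its underside

How it is judged:
By the outcome, as a careful person would: the job done as asked, in the order asked, and still so for the second after the job is handed in, with the robot touching nothing.
It also fails if it takes over 72 s, if anything falls off the work surface, if the arm or the gripper's body presses on something with over 40 N, if the wrist force passes 120 N, or if a joint passes its speed limit or range.

## Working session

There is one attempt and no reset: what is moved stays moved. The work goes in short steps, Python scripts to look and compute and a tool call to move; the robot and the scene stay as the last step left them, time stands still between calls to the robot, and variables do not carry over. Pictures are saved under pics/ and viewed, at most 12 in all, crops included, and the job is handed in when it is done.

Besides the shell and the picture viewer there is one more tool, called after "Call:" in YAML: its name, and indented under it one key for each argument. carry_out: Moves the arm, as the interface text tells. Shift numbers are shares of 0.025 m and turn numbers shares of 0.1 rad, none past 1 either way. Its arguments: {"type":"object","properties":{"commands":{"type":"array"},"squeeze":{"type":"number"}},"required":["commands"]}

```bash
ls; mkdir -p pics; python3 - <<'E'
from cell import arm
import cv2,numpy as np,pickle
s=arm.observe();print(s)
for n in("scene","top"):
    d=arm.get_image(n);pickle.dump(d,open(n+".pkl","wb"))
    cv2.imwrite(f"pics/{n}0.png",d["pixels"][:,:,::-1]);print(n,d["mtx"],d["k1"],d["R"],d["t"])
E
```

```text
pics
{'clock': 0.0, 'joints': array([-1.39159306,  0.43521943,  0.02498826,  1.57406361, -0.01156169,
        1.13397474, -0.07514478]), 'dq': array([ 0.00026811, -0.00033798,  0.00040677, -0.00091003,  0.00049619,
        0.00026841,  0.00016181]), 'joint_efforts': array([-8.35196133e-04, -6.67855811e+01,  9.84815732e-01, -3.14465833e+01,
       -6.05247100e-02,  4.29160742e-02,  1.73145072e-04]), 'position': array([0.17374443, 0.59986072, 0.22596031]), 'ee_rot': array([-4.41361334e-01, -3.11039926e+00,  2.38884182e-03]), 'force': array([-0.26870098,  0.20131193,  0.58959209]), 'ft_torque': array([ 0.02445535, -0.02045855,  0.03035596]), 'gripper_force': 0.0, 'width': 0.9989772115261386}
scene [[458.71489459   0.         316.42607291]
 [  0.         458.71489459 196.53047171]
 [  0.           0.           1.        ]] -0.019536176976698242 [[ 0.79884172  0.60132408 -0.01616355]
 [ 0.45608648 -0.62298038 -0.63551599]
 [-0.39222064  0.50030471 -0.7719185 ]] [-0.49187549 -0.22355994  1.6772452 ]
top [[499.63997971   0.         319.97272647]
 [  0.         499.63997971 201.86789871]
 [  0.           0.           1.        ]] 0.014873657818680868 [[ 0.33724143 -0.94130951  0.01430486]
 [-0.72427476 -0.26913192 -0.63481815]
 [ 0.60141025  0.20372633 -0.77252915]] [-0.19772548  0.50175476  1.17261477]
```

View pics/scene0.png

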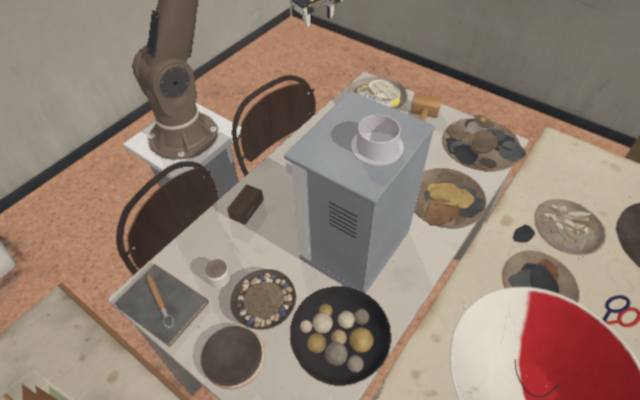

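View pics/top0.png

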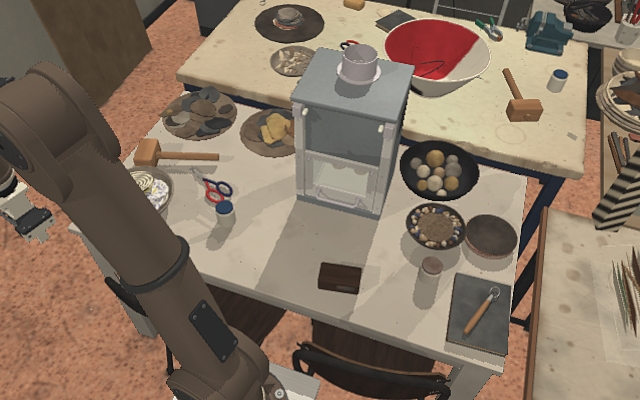

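The top view shows the cabinet facing the robot (about (350,130)). The two candidate containers are blue-lidded at (225,213) and brown-lidded at (430,268), and the block is at (340,277). I'll measure them next.

```bash
cat > h.py <<'E'
import numpy as np,cv2,pickle
from scipy.spatial.transform import Rotation as Ro
def slopes(d,uv):
    uv=np.asarray(uv,float).reshape(-1,1,2)
    return cv2.undistortPoints(uv,d["mtx"],np.array([d["k1"],0,0,0,0.]))[:,0]
def campts(d):
    h,w=d["range_z"].shape
    u,v=np.meshgrid(np.arange(w),np.arange(h))
    s=slopes(d,np.stack([u,v],-1).reshape(-1,2)).reshape(h,w,2)
    z=d["range_z"]
    return np.dstack([s[...,0]*z,s[...,1]*z,z])
def world(d,pose=None):
    P=campts(d)
    if "R" in d: W=(P-d["t"])@d["R"]
    else:
        T=d["tool_from_camera"]; W=P@T[:3,:3].T+T[:3,3]
        W=W@Ro.from_rotvec(pose["ee_rot"]).as_matrix().T+pose["position"]
    W[d["range_z"]<=0]=np.nan
    return W
E
python3 - <<'E'
from h import *
d=pickle.load(open("top.pkl","rb"));W=world(d)
for uv in[(225,206),(225,216),(430,262),(430,280),(340,270),(326,200),(300,260),(357,55),(305,70),(410,75),(340,150),(325,189),(350,193),(365,195)]:
    print(uv,W[uv[1],uv[0]].round(4))
# heights map: objects
def obj(u0,u1,v0,v1,zlo,zhi):
    w=W[v0:v1,u0:u1].reshape(-1,3);m=(w[:,2]>zlo)&(w[:,2]<zhi);w=w[m]
    r=cv2.minAreaRect((w[:,:2]*1000).astype(np.float32));print(len(w),np.median(w[:,2]),w[:,2].max(),r)
obj(210,240,195,232,.05,.09);obj(415,445,252,305,.055,.09);obj(312,368,255,298,.045,.06)
w=W[40:130,270:430].reshape(-1,3);w=w[(w[:,2]>.415)&(w[:,2]<.432)];print(len(w),np.median(w[:,2]),cv2.minAreaRect((w[:,:2]*1000).astype(np.float32)))
sd=pickle.load(open("scene.pkl","rb"));S=world(sd)
w=S[90:190,280:440].reshape(-1,3);w=w[(w[:,2]>.415)&(w[:,2]<.432)];print(len(w),np.median(w[:,2]),cv2.minAreaRect((w[:,:2]*1000).astype(np.float32)))
w=S[250:290,200:235].reshape(-1,3);w=w[(w[:,2]>.05)];print(np.nanmax(w[:,2]),cv2.minAreaRect((w[:,:2]*1000).astype(np.float32)))
c=d["pixels"][40:310,190:460,::-1];cv2.imwrite("pics/crop.png",cv2.resize(c,None,fx=2.2,fy=2.2,interpolation=2))
E
```

```text
(225, 206) [nan nan nan]
(225, 216) [0.4898 0.2649 0.0533]
(430, 262) [ 0.5362 -0.3392  0.0614]
(430, 280) [ 0.5019 -0.3527  0.0273]
(340, 270) [ 0.4307 -0.1132  0.0534]
(326, 200) [ 6.36e-01 -3.00e-04  7.37e-02]
(300, 260) [0.4515 0.0131 0.0053]
(357, 55) [ 0.8497 -0.0043  0.4427]
(305, 70) [0.7588 0.1103 0.4268]
(410, 75) [ 0.8372 -0.155   0.4263]
(340, 150) [ 0.6851 -0.0201  0.2447]
(325, 189) [0.6728 0.0159 0.0778]
(350, 193) [ 0.6741 -0.0627  0.0897]
(365, 195) [ 0.6742 -0.1086  0.0993]
279 0.06984284705979654 0.07664262078370408 ((508.5235595703125, 277.08258056640625), (54.507530212402344, 54.35539627075195), 28.337947845458984)
311 0.06301240359204813 0.07035516091527808 ((529.37939453125, -347.97906494140625), (57.75822830200195, 58.17493438720703), 21.34236717224121)
846 0.052771896118725195 0.05988141529358977 ((421.0224609375, -113.85914611816406), (64.10513305664062, 114.45024871826172), 10.798393249511719)
5514 0.42516556903718555 ((764.2810668945312, -24.52728271484375), (242.3838348388672, 277.8883972167969), 2.057905912399292)
7519 0.4247842736351952 ((767.6798095703125, -22.566085815429688), (236.8333282470703, 280.53741455078125), 1.7604446411132812)
0.06775783319643329 ((532.8505249023438, -345.7782287597656), (59.63065719604492, 59.336669921875), 25.07244110107422)
```

View pics/crop.png

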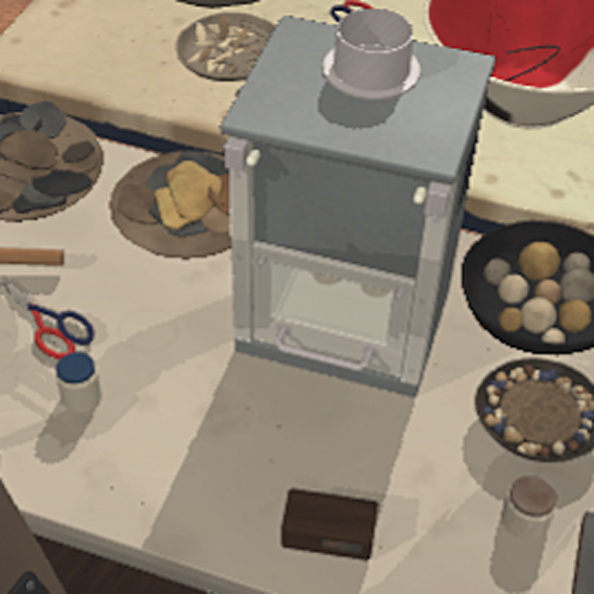

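The crop confirms the blue-lidded jar (top at z≈70 mm) as the glaze jar. The brown-lidded one is the tin (62 mm). The sash handle shows at crop (325,350). Next I'll get the exact cabinet pose.

```bash
cat >> h.py <<'E'
def toolR(t,yaw,flip=1):
    # tool z leaning: t from straight down toward cabinet x ; tool y in the x-z plane ('bar') 
    c=np.array([np.cos(yaw),np.sin(yaw),0]);u=np.array([0,0,1.])
    z=np.sin(t)*c-np.cos(t)*u; y=flip*(np.cos(t)*c+np.sin(t)*u)
    return np.column_stack([np.cross(y,z),y,z])
def toolRside(t,yaw,flip=1):
    # closing along cabinet y
    c=np.array([np.cos(yaw),np.sin(yaw),0]);u=np.array([0,0,1.])
    z=np.sin(t)*c-np.cos(t)*u; y=flip*np.cross(u,c)
    return np.column_stack([np.cross(y,z),y,z])
def rows(p0,R0,p1,R1,g,n=None):
    p0=np.array(p0,float);p1=np.array(p1,float)
    rv=Ro.from_matrix(R0.T@R1).as_rotvec()
    k=max(int(np.ceil(np.linalg.norm(p1-p0)/.0245)),int(np.ceil(np.linalg.norm(rv)/.098)),n or 1)
    R=R0.copy();dp=(p1-p0)/k;q=Ro.from_rotvec(rv/k).as_matrix();out=[]
    for i in range(k):
        out.append([g]+[round(float(a),2) for a in (R.T@dp)/.025]+[round(float(a),2) for a in rv/k/.1]);R=R@q
    for i in range(0,k,8):print(out[i:i+8])
    return k
E
python3 - <<'E'
from h import *
d=pickle.load(open("top.pkl","rb"));W=world(d)
f=W.reshape(-1,3);f=f[~np.isnan(f[:,0])]
# header/jamb front: fit plane
m=(f[:,0]>.63)&(f[:,0]<.70)&(f[:,1]>-.13)&(f[:,1]<.09)&(f[:,2]>.235)&(f[:,2]<.34)
w=f[m];print(len(w),np.median(w,0))
A=np.c_[w[:,1:],np.ones(len(w))];k=np.linalg.lstsq(A,w[:,0],rcond=None)[0];r=w[:,0]-A@k;g=abs(r)<.004;k=np.linalg.lstsq(A[g],w[g,0],rcond=None)[0];print("plane x=ky y+kz z+c",k,g.sum(),"yaw",np.degrees(np.arctan(-k[0])))
b=f[(f[:,0]>.62)&(f[:,0]<.655)&(abs(f[:,1]+.02)<.075)&(f[:,2]>.055)&(f[:,2]<.09)]
print(len(b),b.mean(0),b.min(0),b.max(0));p=np.polyfit(b[:,1],b[:,0],1);print("bar yaw",np.degrees(np.arctan(-p[0])),p)
for n in("top","scene"):
    d=pickle.load(open(n+".pkl","rb"));V=world(d).reshape(-1,3)
    w=V[(V[:,2]>.418)&(V[:,2]<.430)&(V[:,0]>.6)&(V[:,0]<.95)&(abs(V[:,1])<.2)]
    # edges: front edge min x per y bin, side edges
    yb=np.arange(-.14,.10,.01);e=[(y,np.percentile(w[abs(w[:,1]-y)<.005,0],2)) for y in yb if (abs(w[:,1]-y)<.005).sum()>20]
    e=np.array(e);q=np.polyfit(e[:,0],e[:,1],1);print(n,"front edge",q,np.degrees(np.arctan(-q[0])))
    for s,pc in((1,98),(-1,2)):
        xb=np.arange(.68,.86,.01);e=np.array([(x,np.percentile(w[abs(w[:,0]-x)<.005,1],pc)) for x in xb if(abs(w[:,0]-x)<.005).sum()>20]);q=np.polyfit(e[:,0],e[:,1],1);print(n,"side",s,q,np.degrees(np.arctan(q[0])),q@[.76,1])
from cell import arm
s=arm.observe();print(Ro.from_rotvec(s["ee_rot"]).as_matrix().round(3))
s=arm.observe();d=arm.get_image("wrist");pickle.dump((s,d),open("w.pkl","wb"));print(d["tool_from_camera"].round(3));cv2.imwrite("pics/w0.png",d["pixels"][:,:,::-1])
E
```

```text
2301 [ 0.68638321 -0.01788383  0.28925371]
plane x=ky y+kz z+c [-3.82937439e-02 -2.45548251e-04  6.85544355e-01] 1993 yaw 2.192998380150859
160 [ 0.63822767 -0.02616028  0.0766415 ] [ 0.63141155 -0.09259572  0.06717495] [0.65434204 0.04096259 0.08409194]
bar yaw 0.8005462688061546 [-0.01397308  0.63786213]
top front edge [-0.03820398  0.64783467] 2.187863067386774
top side 1 [0.05355013 0.06724082] 3.0652686054618816 0.10793892268172034
top side -1 [ 0.02221493 -0.17543775] 1.2726121860994388 -0.15855440203863078
scene front edge [-0.04306323  0.65483131] 2.4658179626344054
scene side 1 [0.0449936  0.07380369] 2.576205874666027 0.10799882330693437
scene side -1 [ 0.02586285 -0.17883799] 1.481501929679417 -0.1591822260458861
[[-0.961  0.278 -0.   ]
 [ 0.278  0.961 -0.001]
 [-0.    -0.001 -1.   ]]
[[-0.001 -0.956 -0.294  0.079]
 [ 1.    -0.001  0.    -0.   ]
 [-0.001 -0.294  0.956 -0.157]
 [ 0.     0.     0.     1.   ]]
```

View pics/w0.png

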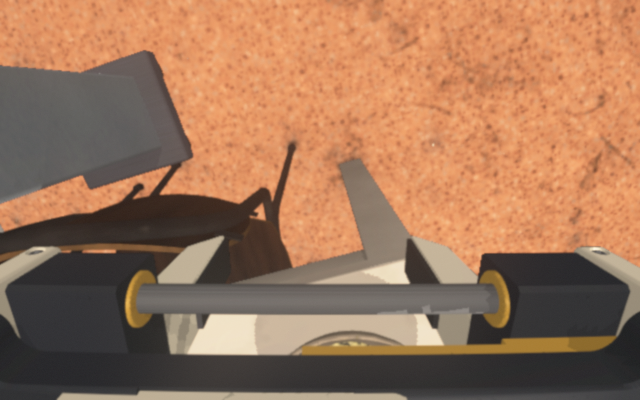

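The wrist view looks along the open fingers (pads at about (215,250) and (425,250)), with the 190 mm body lying along the closing axis. So for the bars I need about 57° of lean. Planning the first approach.

```bash
cat >> h.py <<'E'
YAW=np.radians(2.15); C=np.array([np.cos(YAW),np.sin(YAW),0]); L=np.array([-np.sin(YAW),np.cos(YAW),0])
T57=np.radians(57); RB=toolR(T57,YAW)
HB=np.array([.641,-.028,.072])
def state():
    from cell import arm
    s=arm.observe();return s["position"],Ro.from_rotvec(s["ee_rot"]).as_matrix(),s
E
python3 - <<'E'
from h import *
p,R,s=state()
w1=np.array([.47,.0,.25]);rows(p,R,w1,RB,.5)
a=HB-.075*RB[:,2];print(a);rows(w1,RB,a,RB,.32)
E
```

```text
[[0.5, -0.64, -0.71, -0.03, -0.31, -0.22, 0.41], [0.5, -0.67, -0.68, -0.04, -0.31, -0.22, 0.41], [0.5, -0.7, -0.65, -0.04, -0.31, -0.22, 0.41], [0.5, -0.73, -0.62, -0.05, -0.31, -0.22, 0.41], [0.5, -0.75, -0.59, -0.05, -0.31, -0.22, 0.41], [0.5, -0.78, -0.55, -0.05, -0.31, -0.22, 0.41], [0.5, -0.8, -0.52, -0.05, -0.31, -0.22, 0.41], [0.5, -0.82, -0.48, -0.05, -0.31, -0.22, 0.41]]
[[0.5, -0.84, -0.45, -0.04, -0.31, -0.22, 0.41], [0.5, -0.86, -0.41, -0.04, -0.31, -0.22, 0.41], [0.5, -0.88, -0.38, -0.03, -0.31, -0.22, 0.41], [0.5, -0.89, -0.34, -0.02, -0.31, -0.22, 0.41], [0.5, -0.91, -0.3, -0.01, -0.31, -0.22, 0.41], [0.5, -0.92, -0.27, -0.0, -0.31, -0.22, 0.41], [0.5, -0.93, -0.23, 0.01, -0.31, -0.22, 0.41], [0.5, -0.94, -0.19, 0.03, -0.31, -0.22, 0.41]]
[[0.5, -0.94, -0.15, 0.04, -0.31, -0.22, 0.41], [0.5, -0.95, -0.12, 0.06, -0.31, -0.22, 0.41], [0.5, -0.95, -0.08, 0.08, -0.31, -0.22, 0.41], [0.5, -0.95, -0.04, 0.1, -0.31, -0.22, 0.41], [0.5, -0.95, -0.01, 0.12, -0.31, -0.22, 0.41], [0.5, -0.95, 0.03, 0.14, -0.31, -0.22, 0.41], [0.5, -0.94, 0.06, 0.16, -0.31, -0.22, 0.41], [0.5, -0.93, 0.09, 0.18, -0.31, -0.22, 0.41]]
[[0.5, -0.93, 0.13, 0.21, -0.31, -0.22, 0.41], [0.5, -0.91, 0.16, 0.23, -0.31, -0.22, 0.41], [0.5, -0.9, 0.19, 0.26, -0.31, -0.22, 0.41], [0.5, -0.89, 0.21, 0.28, -0.31, -0.22, 0.41]]
[ 0.57814399 -0.03035975  0.11284793]
[[0.32, -0.17, -0.28, 0.82, 0.0, 0.0, 0.0], [0.32, -0.17, -0.28, 0.82, 0.0, 0.0, 0.0], [0.32, -0.17, -0.28, 0.82, 0.0, 0.0, 0.0], [0.32, -0.17, -0.28, 0.82, 0.0, 0.0, 0.0], [0.32, -0.17, -0.28, 0.82, 0.0, 0.0, 0.0], [0.32, -0.17, -0.28, 0.82, 0.0, 0.0, 0.0], [0.32, -0.17, -0.28, 0.82, 0.0, 0.0, 0.0], [0.32, -0.17, -0.28, 0.82, 0.0, 0.0, 0.0]]
```

Call:
carry_out:
  commands:
    - [0.5,-0.64,-0.71,-0.03,-0.31,-0.22,0.41]
    - [0.5,-0.67,-0.68,-0.04,-0.31,-0.22,0.41]
    - [0.5,-0.7,-0.65,-0.04,-0.31,-0.22,0.41]
    - [0.5,-0.73,-0.62,-0.05,-0.31,-0.22,0.41]
    - [0.5,-0.75,-0.59,-0.05,-0.31,-0.22,0.41]
    - [0.5,-0.78,-0.55,-0.05,-0.31,-0.22,0.41]
    - [0.5,-0.8,-0.52,-0.05,-0.31,-0.22,0.41]
    - [0.5,-0.82,-0.48,-0.05,-0.31,-0.22,0.41]

```text
clock: 0.95
position: [0.2582, 0.4277, 0.2329]
ee_rot: [0.881, 2.779, 0.324]
force: [0.5, -0.3, -0.2]
width: 0.505
gripper_force: 0.0
```

Call:
carry_out:
  commands:
    - [0.5,-0.84,-0.45,-0.04,-0.31,-0.22,0.41]
    - [0.5,-0.86,-0.41,-0.04,-0.31,-0.22,0.41]
    - [0.5,-0.88,-0.38,-0.03,-0.31,-0.22,0.41]
    - [0.5,-0.89,-0.34,-0.02,-0.31,-0.22,0.41]
    - [0.5,-0.91,-0.3,-0.01,-0.31,-0.22,0.41]
    - [0.5,-0.92,-0.27,0,-0.31,-0.22,0.41]
    - [0.5,-0.93,-0.23,0.01,-0.31,-0.22,0.41]
    - [0.5,-0.94,-0.19,0.03,-0.31,-0.22,0.41]

```text
clock: 1.75
position: [0.3423, 0.2561, 0.2387]
ee_rot: [1.232, 2.366, 0.598]
force: [1.2, -0.6, 0.9]
width: 0.502
gripper_force: 0.0
```

Call:
carry_out:
  commands:
    - [0.5,-0.94,-0.15,0.04,-0.31,-0.22,0.41]
    - [0.5,-0.95,-0.12,0.06,-0.31,-0.22,0.41]
    - [0.5,-0.95,-0.08,0.08,-0.31,-0.22,0.41]
    - [0.5,-0.95,-0.04,0.1,-0.31,-0.22,0.41]
    - [0.5,-0.95,-0.01,0.12,-0.31,-0.22,0.41]
    - [0.5,-0.95,0.03,0.14,-0.31,-0.22,0.41]
    - [0.5,-0.94,0.06,0.16,-0.31,-0.22,0.41]
    - [0.5,-0.93,0.09,0.18,-0.31,-0.22,0.41]

```text
clock: 2.55
position: [0.3991, 0.1621, 0.2554]
ee_rot: [1.381, 2.079, 0.764]
force: [0.3, 0.6, 0.6]
width: 0.497
gripper_force: 0.0
```

Call:
carry_out:
  commands:
    - [0.5,-0.93,0.13,0.21,-0.31,-0.22,0.41]
    - [0.5,-0.91,0.16,0.23,-0.31,-0.22,0.41]
    - [0.5,-0.9,0.19,0.26,-0.31,-0.22,0.41]
    - [0.5,-0.89,0.21,0.28,-0.31,-0.22,0.41]
    - [0.32,0,0,0,0,0,0]

```text
clock: 3.05
position: [0.4336, 0.1354, 0.2747]
ee_rot: [1.411, 1.948, 0.84]
force: [0.1, -0.6, 0.0]
width: 0.453
gripper_force: 0.0
```

```bash
python3 - <<'E'
from h import *
p,R,s=state();print(s["joints"].round(2))
w1=np.array([.50,-.02,.20]);rows(p,R,w1,RB,.32,12)
E
```

```text
[ 0.13 -0.23 -0.69  2.57  2.02  0.19 -2.24]
[[0.32, -0.53, -0.19, 0.25, -0.08, -0.11, 0.18], [0.32, -0.53, -0.18, 0.25, -0.08, -0.11, 0.18], [0.32, -0.53, -0.17, 0.26, -0.08, -0.11, 0.18], [0.32, -0.53, -0.16, 0.26, -0.08, -0.11, 0.18], [0.32, -0.53, -0.16, 0.27, -0.08, -0.11, 0.18], [0.32, -0.53, -0.15, 0.27, -0.08, -0.11, 0.18], [0.32, -0.53, -0.14, 0.28, -0.08, -0.11, 0.18], [0.32, -0.53, -0.13, 0.28, -0.08, -0.11, 0.18]]
[[0.32, -0.53, -0.13, 0.29, -0.08, -0.11, 0.18], [0.32, -0.53, -0.12, 0.29, -0.08, -0.11, 0.18], [0.32, -0.53, -0.11, 0.29, -0.08, -0.11, 0.18], [0.32, -0.53, -0.11, 0.3, -0.08, -0.11, 0.18]]
```

Call:
carry_out:
  commands:
    - [0.32,-0.53,-0.19,0.25,-0.08,-0.11,0.18]
    - [0.32,-0.53,-0.18,0.25,-0.08,-0.11,0.18]
    - [0.32,-0.53,-0.17,0.26,-0.08,-0.11,0.18]
    - [0.32,-0.53,-0.16,0.26,-0.08,-0.11,0.18]
    - [0.32,-0.53,-0.16,0.27,-0.08,-0.11,0.18]
    - [0.32,-0.53,-0.15,0.27,-0.08,-0.11,0.18]
    - [0.32,-0.53,-0.14,0.28,-0.08,-0.11,0.18]
    - [0.32,-0.53,-0.13,0.28,-0.08,-0.11,0.18]

```text
clock: 3.85
position: [0.4916, 0.0636, 0.2497]
ee_rot: [1.529, 1.798, 0.84]
force: [0.9, 0.1, -0.3]
width: 0.321
gripper_force: 0.0
```

Call:
carry_out:
  commands:
    - [0.32,-0.53,-0.13,0.29,-0.08,-0.11,0.18]
    - [0.32,-0.53,-0.12,0.29,-0.08,-0.11,0.18]
    - [0.32,-0.53,-0.11,0.29,-0.08,-0.11,0.18]
    - [0.32,-0.53,-0.11,0.3,-0.08,-0.11,0.18]

```text
clock: 4.25
position: [0.5196, 0.0121, 0.231]
ee_rot: [1.594, 1.709, 0.845]
force: [-1.2, 0.7, 0.6]
width: 0.321
gripper_force: 0.0
```

```bash
python3 - <<'E'
from h import *
p,R,s=state();print(p,s["joints"].round(2),R.round(2))
rows(p,R,[.52,-.03,.19],RB,.32)
E
```

```text
[0.51955702 0.01206444 0.23102741] [ 0.95  0.21 -1.26  2.57  2.48  0.57 -2.51] [[-0.06  0.58  0.81]
 [ 1.    0.06  0.03]
 [-0.03  0.81 -0.58]]
[[0.32, -0.54, -0.47, 0.31, -0.16, 0.01, 0.11], [0.32, -0.55, -0.47, 0.3, -0.16, 0.01, 0.11], [0.32, -0.56, -0.47, 0.29, -0.16, 0.01, 0.11]]
```

Call:
carry_out:
  commands:
    - [0.32,0,0,0,0,0,0.8]
    - [0.32,0,0,0,0,0,0.8]
    - [0.32,0,0,0,0,0,0.8]

```text
clock: 4.55
position: [0.5209, 0.014, 0.2294]
ee_rot: [1.825, 1.537, 0.958]
force: [0.1, 0.3, 0.6]
width: 0.319
gripper_force: 0.0
```

```bash
python3 - <<'E'
from h import *
p,R,s=state();print(p,s["joints"].round(2),R.round(2))
E
```

```text
[0.52091727 0.01403537 0.22940818] [ 0.94  0.23 -1.26  2.57  2.46  0.58 -2.74] [[ 0.09  0.58  0.81]
 [ 0.98 -0.18  0.03]
 [ 0.16  0.79 -0.59]]
```

Call:
carry_out:
  commands:
    - [0.32,0,0,0,0,0,-1]
    - [0.32,0,0,0,0,0,-1]
    - [0.32,0,0,0,0,0,-1]
    - [0.32,0,0,0,0,0,-1]
    - [0.32,0,0,0,0,0,-1]
    - [0.32,0,0,0,0,0,-1]
    - [0.32,0,0,0,0,0,-1]
    - [0.32,0,0,0,0,0,-1]

```text
clock: 5.35
position: [0.5211, 0.0144, 0.2297]
ee_rot: [1.014, 2.012, 0.554]
force: [-0.5, -0.5, 0.1]
width: 0.319
gripper_force: 0.0
```

Call:
carry_out:
  commands:
    - [0.32,0,0,0,0,0,-1]
    - [0.32,0,0,0,0,0,-1]
    - [0.32,0,0,0,0,0,-1]
    - [0.32,0,0,0,0,0,-1]
    - [0.32,0,0,0,0,0,-1]
    - [0.32,0,0,0,0,0,-1]
    - [0.32,0,0,0,0,0,-1]
    - [0.32,0,0,0,0,0,-1]

```text
clock: 6.15
position: [0.5211, 0.0144, 0.2297]
ee_rot: [0.147, 2.194, 0.114]
force: [-0.1, -0.8, 0.7]
width: 0.32
gripper_force: 0.0
```

Call:
carry_out:
  commands:
    - [0.32,0,0,0,0,0,-1]
    - [0.32,0,0,0,0,0,-1]
    - [0.32,0,0,0,0,0,-1]
    - [0.32,0,0,0,0,0,-1]
    - [0.32,0,0,0,0,0,-1]
    - [0.32,0,0,0,0,0,-1]
    - [0.32,0,0,0,0,0,-1]
    - [0.32,0,0,0,0,0,-1]

```text
clock: 6.95
position: [0.5211, 0.0144, 0.2297]
ee_rot: [-0.725, 2.095, -0.333]
force: [-0.7, 0.2, 0.6]
width: 0.323
gripper_force: 0.0
```

Call:
carry_out:
  commands:
    - [0.32,0,0,0,0,0,-1]
    - [0.32,0,0,0,0,0,-1]
    - [0.32,0,0,0,0,0,-1]
    - [0.32,0,0,0,0,0,-1]
    - [0.32,0,0,0,0,0,-1]
    - [0.32,0,0,0,0,0,-1]
    - [0.32,0,0,0,0,0,-1]
    - [0.32,0,0,0,0,0,-1]

```text
clock: 7.75
position: [0.5211, 0.0144, 0.2297]
ee_rot: [-1.545, 1.715, -0.759]
force: [-0.3, 0.3, -0.1]
width: 0.322
gripper_force: 0.0
```

```bash
echo 'RB=toolR(T57,YAW,-1)' >> h.py; python3 - <<'E'
from h import *
p,R,s=state();print(s["clock"],p,s["joints"].round(2),R.round(2))
a=HB-.075*RB[:,2];print(a)
rows(p,R,a,RB,.32,8)
s=state()[2]
from cell import arm
d=arm.get_image("wrist");pickle.dump((s,d),open("w.pkl","wb"));cv2.imwrite("pics/w1.png",d["pixels"][:,:,::-1])
E
```

```text
7.75 [0.52107966 0.01436586 0.22965291] [ 0.87  0.19 -1.18  2.57  2.51  0.56  0.41] [[-0.05 -0.58  0.81]
 [-0.99  0.12  0.03]
 [-0.11 -0.8  -0.59]]
[ 0.57814399 -0.03035975  0.11284793]
[[0.32, 0.27, 0.28, 0.57, 0.06, -0.01, -0.18], [0.32, 0.27, 0.28, 0.56, 0.06, -0.01, -0.18], [0.32, 0.27, 0.29, 0.56, 0.06, -0.01, -0.18], [0.32, 0.26, 0.3, 0.56, 0.06, -0.01, -0.18], [0.32, 0.26, 0.31, 0.56, 0.06, -0.01, -0.18], [0.32, 0.25, 0.32, 0.56, 0.06, -0.01, -0.18], [0.32, 0.25, 0.32, 0.55, 0.06, -0.01, -0.18], [0.32, 0.24, 0.33, 0.55, 0.06, -0.01, -0.18]]
```

View pics/w1.png

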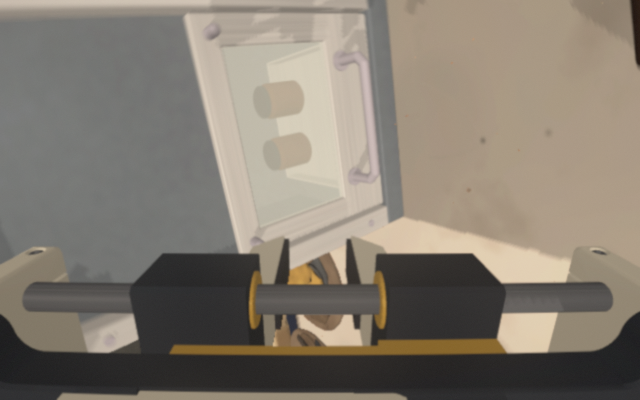

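The wrist view shows the sash handle bar from about (365,65) to (375,170). I'll measure it here by depth to refine the handle position.

```bash
python3 - <<'E'
from h import *
s,d=pickle.load(open("w.pkl","rb"));W=world(d,s)
w=W[45:190,335:400].reshape(-1,3);loc=w-HB
along=loc@L;dx=loc@C
m=(abs(along)<.045)&(abs(dx)<.016)&(abs(loc[:,2])<.016);b=w[m];print(m.sum(),b.mean(0).round(4),b.min(0),b.max(0))
print(np.polyfit(b[:,1],b[:,0],1),"x at y=-.028")
m=(abs(along)<.09)&(abs(dx)<.013)&(abs(loc[:,2])<.013);print("extent",along[m].min(),along[m].max())
# sash face around
P=W[60:200,225:345].reshape(-1,3)
for uv in[(347,120),(350,130),(215,60),(240,190),(385,120)]:print(uv,W[uv[1],uv[0]].round(4),((W[uv[1],uv[0]]-HB)@C).round(4))
E
```

```text
902 [ 0.6363 -0.0294  0.0742] [ 0.63147854 -0.07314873  0.06700603] [0.6438884  0.01660373 0.07793611]
[-0.03899326  0.63511383] x at y=-.028
extent -0.06889286576975082 0.06464535222444884
(347, 120) [ 0.6731 -0.0301  0.0727] 0.032
(350, 130) [ 0.6724 -0.0189  0.0703] 0.0318
(215, 60) [ 0.6749 -0.0994  0.2054] 0.0312
(240, 190) [0.672  0.0117 0.2072] 0.0325
(385, 120) [ 0.6675 -0.0221  0.0201] 0.0267
```

Call:
carry_out:
  commands:
    - [0.32,0.27,0.28,0.57,0.06,-0.01,-0.18]
    - [0.32,0.27,0.28,0.56,0.06,-0.01,-0.18]
    - [0.32,0.27,0.29,0.56,0.06,-0.01,-0.18]
    - [0.32,0.26,0.3,0.56,0.06,-0.01,-0.18]
    - [0.32,0.26,0.31,0.56,0.06,-0.01,-0.18]
    - [0.32,0.25,0.32,0.56,0.06,-0.01,-0.18]
    - [0.32,0.25,0.32,0.55,0.06,-0.01,-0.18]
    - [0.32,0.24,0.33,0.55,0.06,-0.01,-0.18]

```text
clock: 8.6
position: [0.5863, -0.0305, 0.1154]
ee_rot: [-1.655, 1.592, -0.849]
force: [0.4, -0.6, -0.0]
width: 0.319
gripper_force: 0.0
```

```bash
python3 - <<'E'
from h import *
p,R,s=state();print(p,s["joints"].round(2),R.round(2))
rows(p,R,HB-.075*RB[:,2],RB,.32);rows(HB-.075*RB[:,2],RB,HB+.01*RB[:,2],RB,.32)
E
```

```text
[ 0.58629145 -0.03049265  0.11542333] [ 0.81  0.85 -1.16  2.56  2.6   1.1   0.89] [[ 0.04 -0.56  0.83]
 [-1.   -0.02  0.03]
 [-0.   -0.83 -0.56]]
[[0.32, -0.02, 0.27, -0.21, 0.14, 0.02, 0.0]]
[[0.32, -0.0, -0.0, 0.85, 0.0, 0.0, 0.0], [0.32, -0.0, -0.0, 0.85, 0.0, 0.0, 0.0], [0.32, -0.0, -0.0, 0.85, 0.0, 0.0, 0.0], [0.32, -0.0, -0.0, 0.85, 0.0, 0.0, 0.0]]
```

```bash
echo 'HB=np.array([.639,-.030,.072])' >> h.py; python3 - <<'E'
from h import *
p,R,s=state()
a=HB-.065*RB[:,2]
rows(p,R,a,RB,.3,2);rows(a,RB,HB+.01*RB[:,2],RB,.3,6)
E
```

```text
[[0.3, 0.03, 0.15, 0.06, 0.07, 0.01, 0.0], [0.3, 0.03, 0.15, 0.06, 0.07, 0.01, 0.0]]
[[0.3, -0.0, 0.0, 0.5, 0.0, 0.0, 0.0], [0.3, -0.0, 0.0, 0.5, 0.0, 0.0, 0.0], [0.3, -0.0, 0.0, 0.5, 0.0, 0.0, 0.0], [0.3, -0.0, 0.0, 0.5, 0.0, 0.0, 0.0], [0.3, -0.0, 0.0, 0.5, 0.0, 0.0, 0.0], [0.3, -0.0, 0.0, 0.5, 0.0, 0.0, 0.0]]
```

Call:
carry_out:
  commands:
    - [0.3,0.03,0.15,0.06,0.07,0.01,0]
    - [0.3,0.03,0.15,0.06,0.07,0.01,0]
    - [0.3,0,0,0.5,0,0,0]
    - [0.3,0,0,0.5,0,0,0]
    - [0.3,0,0,0.5,0,0,0]
    - [0.3,0,0,0.5,0,0,0]

```text
clock: 9.2
position: [0.6297, -0.0298, 0.0833]
ee_rot: [-1.64, 1.58, -0.861]
force: [0.6, 0.9, 0.7]
width: 0.299
gripper_force: 0.0
```

Call:
carry_out:
  commands:
    - [0.3,0,0,0.5,0,0,0]
    - [0.3,0,0,0.5,0,0,0]

```text
clock: 9.4
position: [0.6504, -0.029, 0.07]
ee_rot: [-1.639, 1.58, -0.86]
force: [0.1, -0.8, 0.6]
width: 0.298
gripper_force: 0.0
```

```bash
python3 - <<'E'
from h import *
p,R,s=state();print(p,s["joints"].round(2),(HB-p)@R)
E
```

```text
[ 0.65044845 -0.0290113   0.06997608] [ 0.8   1.09 -1.16  2.43  2.66  1.18  1.06] [ 0.00053941  0.0044882  -0.01075666]
```

Call:
carry_out:
  commands:
    - [0.3,0,0.17,0,0,0,0]
    - [0,0,0,0,0,0,0]
    - [0,0,0,0,0,0,0]
    - [0,0,0,0,0,0,0]
    - [0,0,0,0,0,0,0]
  squeeze: 40

```text
clock: 9.9
position: [0.6466, -0.0289, 0.0669]
ee_rot: [-1.639, 1.58, -0.859]
force: [-1.5, 0.6, 0.9]
width: 0.096
gripper_force: 40.0
```

```bash
python3 - <<'E'
from h import *
p,R,s=state();print(p,s["joints"].round(2),(HB-p)@R,R.round(3))
u=np.array([0,0,1.])
rows(p,R,p+.176*u,R,0,16)
E
```

```text
[ 0.6466457  -0.02886478  0.06689194] [ 0.8   1.09 -1.16  2.44  2.67  1.19  1.06] [ 0.00081263 -0.00015352 -0.00922788] [[ 0.039 -0.54   0.841]
 [-0.999 -0.017  0.035]
 [-0.004 -0.842 -0.54 ]]
[[0, -0.0, -0.37, -0.24, 0.0, 0.0, 0.0], [0, -0.0, -0.37, -0.24, 0.0, 0.0, 0.0], [0, -0.0, -0.37, -0.24, 0.0, 0.0, 0.0], [0, -0.0, -0.37, -0.24, 0.0, 0.0, 0.0], [0, -0.0, -0.37, -0.24, 0.0, 0.0, 0.0], [0, -0.0, -0.37, -0.24, 0.0, 0.0, 0.0], [0, -0.0, -0.37, -0.24, 0.0, 0.0, 0.0], [0, -0.0, -0.37, -0.24, 0.0, 0.0, 0.0]]
[[0, -0.0, -0.37, -0.24, 0.0, 0.0, 0.0], [0, -0.0, -0.37, -0.24, 0.0, 0.0, 0.0], [0, -0.0, -0.37, -0.24, 0.0, 0.0, 0.0], [0, -0.0, -0.37, -0.24, 0.0, 0.0, 0.0], [0, -0.0, -0.37, -0.24, 0.0, 0.0, 0.0], [0, -0.0, -0.37, -0.24, 0.0, 0.0, 0.0], [0, -0.0, -0.37, -0.24, 0.0, 0.0, 0.0], [0, -0.0, -0.37, -0.24, 0.0, 0.0, 0.0]]
```

Call:
carry_out:
  commands:
    - [0,0,-0.55,-0.35,0,0,0]
    - [0,0,-0.55,-0.35,0,0,0]
    - [0,0,-0.55,-0.35,0,0,0]
    - [0,0,-0.55,-0.35,0,0,0]
    - [0,0,-0.55,-0.35,0,0,0]
    - [0,0,-0.55,-0.35,0,0,0]
    - [0,0,-0.55,-0.35,0,0,0]
    - [0,0,-0.55,-0.35,0,0,0]

```text
clock: 10.7
position: [0.6466, -0.0289, 0.1968]
ee_rot: [-1.64, 1.58, -0.856]
force: [5.2, 1.6, -6.3]
width: 0.095
gripper_force: 40.0
```

```bash
python3 - <<'E'
from h import *
p,R,s=state();print(p,s["joints"].round(2),R.round(3))
q=np.array([.6466,-.0289,.0669+.185]);rows(p,R,q,RB,0,6)
E
```

```text
[ 0.64657374 -0.02889383  0.19682755] [ 0.9   0.67 -1.24  2.38  2.45  0.8   0.98] [[ 0.04  -0.541  0.84 ]
 [-0.999 -0.017  0.036]
 [-0.005 -0.841 -0.542]]
[[0, -0.0, -0.31, -0.2, -0.01, 0.01, -0.01], [0, -0.0, -0.31, -0.2, -0.01, 0.01, -0.01], [0, -0.0, -0.31, -0.2, -0.01, 0.01, -0.01], [0, -0.0, -0.31, -0.2, -0.01, 0.01, -0.01], [0, -0.0, -0.31, -0.2, -0.01, 0.01, -0.01], [0, -0.0, -0.31, -0.2, -0.01, 0.01, -0.01]]
```

Call:
carry_out:
  commands:
    - [0,0,-0.31,-0.2,0,0,0]
    - [0,0,-0.31,-0.2,0,0,0]
    - [0,0,-0.31,-0.2,0,0,0]
    - [0,0,-0.31,-0.2,0,0,0]
    - [0,0,-0.31,-0.2,0,0,0]
    - [0,0,-0.31,-0.2,0,0,0]
    - [0,0,0,0,0,0,0]

```text
clock: 11.4
position: [0.6466, -0.0289, 0.2527]
ee_rot: [-1.64, 1.578, -0.859]
force: [1.5, 3.7, -3.9]
width: 0.095
gripper_force: 40.0
```

Call:
carry_out:
  commands:
    - [0,0,0.1,0.06,0,0,0]
    - [0,0,0.1,0.06,0,0,0]
    - [0,0,0,0,0,0,0]

```text
clock: 11.7
position: [0.6467, -0.0289, 0.246]
ee_rot: [-1.64, 1.578, -0.858]
force: [-10.3, 2.4, 6.3]
width: 0.096
gripper_force: 40.0
```

Call:
carry_out:
  commands:
    - [0.3,0,-0.02,-0.01,0,0,0]
    - [0.3,0,0,0,0,0,0]
    - [0.3,0,0,-0.3,0,0,0]
    - [0.3,0,0,-0.7,0,0,0]
    - [0.3,0,0,-0.8,0,0,0]
    - [0.3,0,0,-0.9,0,0,0]
    - [0.3,0,0,-0.9,0,0,0]

```text
clock: 12.4
position: [0.5775, -0.0319, 0.2939]
ee_rot: [-1.635, 1.576, -0.86]
force: [0.7, 1.1, 1.4]
width: 0.301
gripper_force: 0.0
```

```bash
python3 - <<'E'
from h import *
from cell import arm
p,R,s=state();print(p,s["joints"].round(2),s["force"])
d=arm.get_image("wrist");pickle.dump((s,d),open("w.pkl","wb"));cv2.imwrite("pics/w2.png",d["pixels"][:,:,::-1])
E
```

```text
[ 0.57751924 -0.03187616  0.29386988] [ 1.2   0.16 -1.26  2.41  2.87  0.34  0.37] [0.67855045 1.11534322 1.41871871]
```

View pics/w2.png

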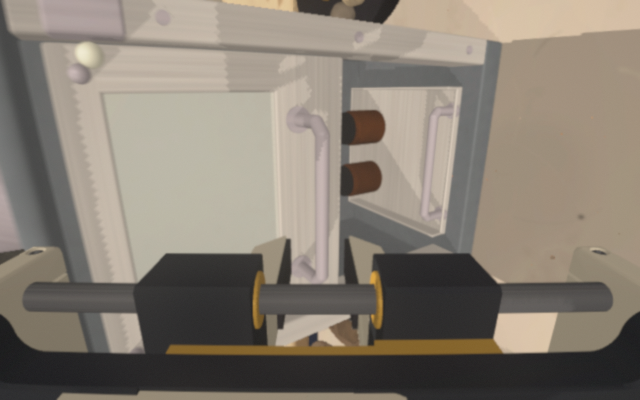

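The sash hangs on its catches, and the tray bar is visible at about (432,110)–(428,215). Measuring that bar.

```bash
python3 - <<'E'
from h import *
s,d=pickle.load(open("w.pkl","rb"));W=world(d,s)
TB=HB+.060*C+[0,0,-.002]
w=W[80:235,405:460].reshape(-1,3);l=w-TB
m=(abs(l@L)<.045)&(abs(l@C)<.02)&(abs(l[:,2])<.014);b=w[m];print(TB,m.sum(),b.mean(0).round(4),np.polyfit(b[:,1],b[:,0],1))
m=(abs(l@L)<.09)&(abs(l@C)<.015)&(abs(l[:,2])<.012);print("ext",(l@L)[m].min(),(l@L)[m].max())
for v,u in((165,320),(140,322)):print("handle",W[v,u])
p,R,_=state()
G=TB+.03*L; a=G-.2*RB[:,2]
rows(p,R,a,RB,.25);rows(a,RB,G-.03*RB[:,2],RB,.25)
E
```

```text
[ 0.69895776 -0.02774905  0.07      ] 715 [ 0.692  -0.0294  0.0729] [-0.0266675   0.69125564]
ext -0.08840890969918737 0.08678691142198744
handle [ 0.63731284 -0.063491    0.25439346]
handle [ 0.63577641 -0.0809469   0.25417559]
[[0.25, -0.18, 0.81, 0.16, -0.02, 0.01, -0.01], [0.25, -0.18, 0.81, 0.16, -0.02, 0.01, -0.01], [0.25, -0.18, 0.81, 0.16, -0.02, 0.01, -0.01], [0.25, -0.19, 0.81, 0.16, -0.02, 0.01, -0.01], [0.25, -0.19, 0.81, 0.16, -0.02, 0.01, -0.01], [0.25, -0.19, 0.81, 0.17, -0.02, 0.01, -0.01]]
[[0.25, 0.0, 0.0, 0.97, 0.0, 0.0, 0.0], [0.25, 0.0, 0.0, 0.97, 0.0, 0.0, 0.0], [0.25, 0.0, 0.0, 0.97, 0.0, 0.0, 0.0], [0.25, 0.0, 0.0, 0.97, 0.0, 0.0, 0.0], [0.25, 0.0, 0.0, 0.97, 0.0, 0.0, 0.0], [0.25, 0.0, 0.0, 0.97, 0.0, 0.0, 0.0], [0.25, 0.0, 0.0, 0.97, 0.0, 0.0, 0.0]]
```

Call:
carry_out:
  commands:
    - [0.25,-0.18,0.81,0.16,-0.02,0.01,-0.01]
    - [0.25,-0.18,0.81,0.16,-0.02,0.01,-0.01]
    - [0.25,-0.18,0.81,0.16,-0.02,0.01,-0.01]
    - [0.25,-0.19,0.81,0.16,-0.02,0.01,-0.01]
    - [0.25,-0.19,0.81,0.16,-0.02,0.01,-0.01]
    - [0.25,-0.19,0.81,0.17,-0.02,0.01,-0.01]
    - [0.25,0,0,0,0,0,0]

```text
clock: 13.15
position: [0.5552, -0.0073, 0.189]
ee_rot: [-1.664, 1.598, -0.839]
force: [0.9, 0.7, 0.1]
width: 0.254
gripper_force: 0.0
```

```bash
cat >> h.py <<'E'
TB=np.array([.697,-.028,.0705])
E
python3 - <<'E'
from h import *
p,R,s=state();print(p,s["joints"].round(2))
G=TB+.03*L; a=G-.15*RB[:,2]
rows(p,R,a,RB,.25,2);rows(a,RB,G-.03*RB[:,2],RB,.25,6)
E
```

```text
[ 0.55522414 -0.00733983  0.18903577] [ 0.88  0.54 -1.27  2.57  2.45  0.86  0.8 ]
[[0.25, -0.08, 0.44, 0.67, 0.13, 0.02, 0.0], [0.25, -0.08, 0.44, 0.66, 0.13, 0.02, 0.0]]
[[0.25, -0.0, 0.0, 0.8, 0.0, 0.0, 0.0], [0.25, -0.0, 0.0, 0.8, 0.0, 0.0, 0.0], [0.25, -0.0, 0.0, 0.8, 0.0, 0.0, 0.0], [0.25, -0.0, 0.0, 0.8, 0.0, 0.0, 0.0], [0.25, -0.0, 0.0, 0.8, 0.0, 0.0, 0.0], [0.25, -0.0, 0.0, 0.8, 0.0, 0.0, 0.0]]
```

Call:
carry_out:
  commands:
    - [0.25,-0.08,0.44,0.66,0.13,0.02,0]
    - [0.25,-0.08,0.44,0.66,0.13,0.02,0]
    - [0.25,0,0,0.8,0,0,0]
    - [0.25,0,0,0.8,0,0,0]
    - [0.25,0,0,0.8,0,0,0]

```text
clock: 13.65
position: [0.6277, -0.0018, 0.1239]
ee_rot: [-1.648, 1.583, -0.861]
force: [-0.6, -0.5, -0.4]
width: 0.252
gripper_force: 0.0
```

```bash
python3 - <<'E'
from h import *
p,R,s=state();print(p,s["joints"].round(2))
G=TB+.03*L; print((G-p)@R)
a=G-.05*RB[:,2]
rows(p,R,a,RB,.25,3);rows(a,RB,G+.008*RB[:,2],RB,.25,4)
E
```

```text
[ 0.62768986 -0.0018312   0.12387517] [ 0.73  0.87 -1.17  2.47  2.53  1.11  0.93]
[-0.00130173  0.00743514  0.08634581]
[[0.25, -0.02, 0.1, 0.48, 0.01, -0.0, 0.01], [0.25, -0.02, 0.1, 0.48, 0.01, -0.0, 0.01], [0.25, -0.02, 0.1, 0.48, 0.01, -0.0, 0.01]]
[[0.25, 0.0, -0.0, 0.58, 0.0, 0.0, 0.0], [0.25, 0.0, -0.0, 0.58, 0.0, 0.0, 0.0], [0.25, 0.0, -0.0, 0.58, 0.0, 0.0, 0.0], [0.25, 0.0, -0.0, 0.58, 0.0, 0.0, 0.0]]
```

Call:
carry_out:
  commands:
    - [0.25,-0.02,0.1,0.48,0.01,0,0.01]
    - [0.25,-0.02,0.1,0.48,0.01,0,0.01]
    - [0.25,-0.02,0.1,0.48,0.01,0,0.01]
    - [0.25,0,0,0.58,0,0,0]
    - [0.25,0,0,0.58,0,0,0]
    - [0.25,0,0,0.3,0,0,0]

```text
clock: 14.25
position: [0.685, 0.0021, 0.0777]
ee_rot: [-1.642, 1.584, -0.86]
force: [-0.2, -0.5, 0.9]
width: 0.246
gripper_force: 0.0
```

```bash
python3 - <<'E'
from h import *
p,R,s=state();print(p,s["joints"].round(2))
G=TB+.03*L; print((G-p)@R)
E
```

```text
[0.68495198 0.00208798 0.07771754] [ 0.67  1.   -1.09  2.35  2.61  1.12  0.98]
[0.00051815 0.00013152 0.01308133]
```

Advance 21 mm and close.

Call:
carry_out:
  commands:
    - [0.25,0,0,0.5,0,0,0]
    - [0.25,0,0,0.34,0,0,0]
    - [0,0,0,0,0,0,0]
    - [0,0,0,0,0,0,0]
    - [0,0,0,0,0,0,0]
    - [0,0,0,0,0,0,0]

```text
clock: 14.85
position: [0.6998, 0.003, 0.0653]
ee_rot: [-1.646, 1.585, -0.857]
force: [0.8, 1.3, -11.4]
width: 0.094
gripper_force: 40.0
```

```bash
python3 - <<'E'
from h import *
p,R,s=state();print(p,s["joints"].round(2))
G=TB+.03*L; print((G-p)@R)
rows(p,R,p-.142*C,R,0,9)
E
```

```text
[0.69977561 0.0029768  0.06527429] [ 0.66  1.03 -1.07  2.32  2.63  1.11  0.99]
[ 0.00084104 -0.00222577 -0.00615312]
[[0, -0.0, 0.34, -0.53, 0.0, 0.0, 0.0], [0, -0.0, 0.34, -0.53, 0.0, 0.0, 0.0], [0, -0.0, 0.34, -0.53, 0.0, 0.0, 0.0], [0, -0.0, 0.34, -0.53, 0.0, 0.0, 0.0], [0, -0.0, 0.34, -0.53, 0.0, 0.0, 0.0], [0, -0.0, 0.34, -0.53, 0.0, 0.0, 0.0], [0, -0.0, 0.34, -0.53, 0.0, 0.0, 0.0], [0, -0.0, 0.34, -0.53, 0.0, 0.0, 0.0]]
[[0, -0.0, 0.34, -0.53, 0.0, 0.0, 0.0]]
```

Call:
carry_out:
  commands:
    - [0,0,0.1,-0.1,0,0,0]
    - [0,0,0.18,-0.25,0,0,0]
    - [0,0,0.25,-0.4,0,0,0]
    - [0,0,0.3,-0.46,0,0,0]
    - [0,0,0.3,-0.46,0,0,0]
    - [0,0,0.3,-0.46,0,0,0]
    - [0,0,0.2,-0.3,0,0,0]

```text
clock: 15.55
position: [0.6262, 0.0006, 0.0653]
ee_rot: [-1.644, 1.583, -0.858]
force: [2.5, 3.5, -15.4]
width: 0.093
gripper_force: 40.0
```

```bash
python3 - <<'E'
from h import *
p,R,s=state();print(p,s["joints"].round(2),R.round(3))
q=np.array([.6998,.003,.0645])-.1405*C
rows(p,R,q,R,0,4)
E
```

```text
[6.26205725e-01 5.66747898e-04 6.52918287e-02] [ 0.66  1.03 -1.09  2.49  2.65  1.27  0.92] [[ 0.039 -0.544  0.838]
 [-0.999 -0.02   0.033]
 [-0.002 -0.839 -0.545]]
[[0, 0.0, 0.37, -0.56, 0.0, 0.0, 0.0], [0, 0.0, 0.37, -0.56, 0.0, 0.0, 0.0], [0, 0.0, 0.37, -0.56, 0.0, 0.0, 0.0], [0, 0.0, 0.37, -0.56, 0.0, 0.0, 0.0]]
```

Call:
carry_out:
  commands:
    - [0,0,0.25,-0.38,0,0,0]
    - [0,0,0.28,-0.42,0,0,0]
    - [0,0,0.28,-0.42,0,0,0]
    - [0,0,0.28,-0.42,0,0,0]
    - [0,0,0.23,-0.34,0,0,0]
    - [0,0,0.17,-0.24,0,0,0]
    - [0,0,0,0,0,0,0]

```text
clock: 16.25
position: [0.5884, -0.0054, 0.0643]
ee_rot: [-1.652, 1.594, -0.851]
force: [1.0, -6.0, -9.8]
width: 0.093
gripper_force: 40.0
```

```bash
python3 - <<'E'
from h import *
p,R,s=state();print(p,s["joints"].round(2),R.round(3),s["force"])
print("drawn",(np.array([.6998,.003,.0645])-p)@C)
E
```

```text
[ 0.58835156 -0.00537077  0.06433013] [ 0.75  1.17 -1.27  2.57  2.58  1.42  1.08] [[ 0.036 -0.555  0.831]
 [-0.999 -0.019  0.03 ]
 [-0.001 -0.832 -0.555]] [ 0.97016957 -6.03147983 -9.7752994 ]
drawn 0.11168401738342369
```

```bash
python3 - <<'E'
from h import *
p,R,s=state()
R2=toolR(np.radians(32),YAW,-1)
b=p-.007*R[:,2]; b[2]=.0695
rows(p,R,b+.007*R2[:,2],R2,0,6)
b2=b-.030*C
rows(b+.007*R2[:,2],R2,b2+.007*R2[:,2],R2,0,4)
E
```

```text
[[0, -0.0, 0.01, -0.01, -0.71, -0.0, -0.0], [0, -0.0, 0.01, -0.01, -0.71, -0.0, -0.0], [0, -0.0, 0.01, -0.01, -0.71, -0.0, -0.0], [0, -0.0, 0.01, -0.01, -0.71, -0.0, -0.0], [0, -0.0, 0.01, -0.01, -0.71, -0.0, -0.0], [0, -0.0, 0.01, -0.0, -0.71, -0.0, -0.0]]
[[0, -0.0, 0.25, -0.16, 0.0, 0.0, 0.0], [0, -0.0, 0.25, -0.16, 0.0, 0.0, 0.0], [0, -0.0, 0.25, -0.16, 0.0, 0.0, 0.0], [0, -0.0, 0.25, -0.16, 0.0, 0.0, 0.0]]
```

Call:
carry_out:
  commands:
    - [0,0,0.01,-0.01,-0.7,0,0]
    - [0,0,0.01,-0.01,-0.7,0,0]
    - [0,0,0.01,-0.01,-0.7,0,0]
    - [0,0,0.01,-0.01,-0.7,0,0]
    - [0,0,0.01,-0.01,-0.7,0,0]
    - [0,0,0.01,-0.01,-0.7,0,0]
  squeeze: 15

```text
clock: 16.85
position: [0.5832, -0.0036, 0.0632]
ee_rot: [-1.94, 1.863, -0.53]
force: [-1.9, -2.7, -30.6]
width: 0.103
gripper_force: 15.0
```

```bash
python3 - <<'E'
from h import *
p,R,s=state();print(p,s["joints"].round(2),R.round(3),s["force"])
E
```

```text
[ 0.58316128 -0.0035772   0.06321912] [ 0.75  0.76 -1.18  2.29  1.83  0.73  1.45] [[ 0.041 -0.848  0.528]
 [-0.999 -0.034  0.023]
 [-0.002 -0.528 -0.849]] [ -1.88157791  -2.7099539  -30.63547126]
```

Call:
carry_out:
  commands:
    - [0,0,0.04,0.06,0,0,0]
    - [0,0,0.25,-0.16,0,0,0]
    - [0,0,0.25,-0.16,0,0,0]
    - [0,0,0.25,-0.16,0,0,0]
    - [0,0,0.2,-0.13,0,0,0]
    - [0,0,0,0,0,0,0]
  squeeze: 30

```text
clock: 17.45
position: [0.561, -0.0049, 0.0646]
ee_rot: [-1.93, 1.858, -0.54]
force: [15.1, 0.7, -7.4]
width: 0.096
gripper_force: 30.0
```

```bash
python3 - <<'E'
from h import *
p,R,s=state();print(p,s["joints"].round(2),s["force"])
b0=np.array([.69978,.003,.0653])-.008*RB[:,2]
print("drawn",(b0-p+.008*R[:,2])@C)
E
```

```text
[ 0.56097565 -0.00485418  0.06461642] [ 0.77  0.74 -1.2   2.34  1.88  0.74  1.38] [15.13356093  0.67423853 -7.42918473]
drawn 0.13660031422718918
```

Call:
carry_out:
  commands:
    - [0,0,0.13,-0.08,0,0,0]
    - [0,0,0.1,-0.06,0,0,0]
    - [0,0,0,0,0,0,0]
  squeeze: 30

```text
clock: 17.75
position: [0.5595, -0.0055, 0.0668]
ee_rot: [-1.923, 1.856, -0.547]
force: [38.8, 2.4, -22.9]
width: 0.096
gripper_force: 30.0
```

Call:
carry_out:
  commands:
    - [0,0,-0.14,0.1,0,0,0]
    - [0.25,0,0,0,0,0,0]
    - [0.25,0,0,0,0,0,0]
    - [0.25,0,0,-0.4,0,0,0]
    - [0.25,0,0,-0.8,0,0,0]
    - [0.25,0,0,-0.9,0,0,0]
    - [0.6,0,0,-0.9,0,0,0]
    - [0.9,0,0,-0.9,0,0,0]

```text
clock: 18.55
position: [0.5019, -0.0064, 0.1448]
ee_rot: [-1.937, 1.859, -0.533]
force: [-1.3, -0.2, 0.3]
width: 0.374
gripper_force: 0.0
```

```bash
python3 - <<'E'
from h import *
from cell import arm
p,R,s=state();print(p,s["joints"].round(2),s["force"])
d=arm.get_image("wrist");pickle.dump((s,d),open("w.pkl","wb"))
t=arm.get_image("top");pickle.dump(t,open("top2.pkl","wb"))
cv2.imwrite("pics/w3.png",np.vstack([cv2.resize(x["pixels"],(480,300))[:,:,::-1] for x in(d,t)]))
W=world(t).reshape(-1,3)
m=(W[:,2]>.064)&(W[:,2]<.09)&(abs(W[:,0]-.508)<.05)&(abs(W[:,1]-.277)<.05);w=W[m]
print(m.sum(),(w[:,:2].max(0)+w[:,:2].min(0))/2,cv2.minEnclosingCircle((w[:,:2]*1000).astype(np.float32)),np.median(w[:,2]))
E
```

```text
[ 0.50194767 -0.00635601  0.14481715] [ 0.92  0.38 -1.23  2.39  1.54  0.43  1.6 ] [-1.30271082 -0.22236731  0.26280985]
203 [0.51078586 0.27727209] ((511.0567932128906, 277.5035095214844), 27.951601028442383) 0.07173273976715829
```

View pics/w3.png

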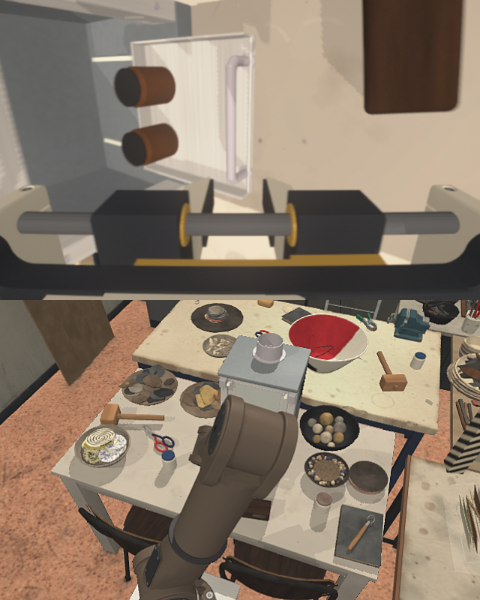

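The wrist view (upper half) shows the tray out with both rear jars standing, and the block on the right undisturbed. The top view shows the blue-lidded jar at (168,457). Next I'll measure the tray and plan the jar pick.

```bash
cat >> h.py <<'E'
T25=np.radians(25); RS=toolRside(T25,YAW,1)
JAR=np.array([.511,.277,0])
E
python3 - <<'E'
from h import *
s,d=pickle.load(open("w.pkl","rb"));W=world(d,s)
e=TB-.14*C;w=W.reshape(-1,3);l=w-e
m=(abs(l@L)<.045)&(abs(l@C)<.02)&(abs(l[:,2])<.014);b=w[m];print(e,m.sum(),b.mean(0).round(4))
m=(abs(l@L)<.09)&(abs(l@C)<.02)&(abs(l[:,2])<.012);print("ext",(l@L)[m].min(),(l@L)[m].max())
p,R,s=state()
g=JAR+[0,0,.046]; pre=g+.019*RS[:,2]-.12*RS[:,2];print(pre)
mid=np.array([.49,.16,.22])
rows(p,R,pre+[0,0,.03],RS,.95,18)
E
```

```text
[ 0.55709856 -0.03325221  0.0705    ] 1533 [ 0.5571 -0.0358  0.0727]
ext -0.08497867913324708 0.08611306376391968
[0.4683456  0.27539866 0.13753709]
[[0.95, -0.63, 0.02, -0.07, -0.06, 0.06, 0.87], [0.95, -0.63, 0.07, -0.07, -0.06, 0.06, 0.87], [0.95, -0.62, 0.13, -0.07, -0.06, 0.06, 0.87], [0.95, -0.6, 0.18, -0.08, -0.06, 0.06, 0.87], [0.95, -0.58, 0.23, -0.08, -0.06, 0.06, 0.87], [0.95, -0.56, 0.28, -0.08, -0.06, 0.06, 0.87], [0.95, -0.53, 0.33, -0.08, -0.06, 0.06, 0.87], [0.95, -0.5, 0.38, -0.08, -0.06, 0.06, 0.87]]
[[0.95, -0.47, 0.42, -0.08, -0.06, 0.06, 0.87], [0.95, -0.43, 0.46, -0.08, -0.06, 0.06, 0.87], [0.95, -0.39, 0.5, -0.08, -0.06, 0.06, 0.87], [0.95, -0.34, 0.53, -0.08, -0.06, 0.06, 0.87], [0.95, -0.29, 0.56, -0.08, -0.06, 0.06, 0.87], [0.95, -0.24, 0.58, -0.08, -0.06, 0.06, 0.87], [0.95, -0.19, 0.6, -0.08, -0.06, 0.06, 0.87], [0.95, -0.14, 0.61, -0.07, -0.06, 0.06, 0.87]]
[[0.95, -0.08, 0.62, -0.07, -0.06, 0.06, 0.87], [0.95, -0.03, 0.63, -0.07, -0.06, 0.06, 0.87]]
```

Call:
carry_out:
  commands:
    - [0.95,-0.63,0.02,-0.07,-0.06,0.06,0.87]
    - [0.95,-0.63,0.07,-0.07,-0.06,0.06,0.87]
    - [0.95,-0.62,0.13,-0.07,-0.06,0.06,0.87]
    - [0.95,-0.6,0.18,-0.08,-0.06,0.06,0.87]
    - [0.95,-0.58,0.23,-0.08,-0.06,0.06,0.87]
    - [0.95,-0.56,0.28,-0.08,-0.06,0.06,0.87]
    - [0.95,-0.53,0.33,-0.08,-0.06,0.06,0.87]
    - [0.95,-0.5,0.38,-0.08,-0.06,0.06,0.87]

```text
clock: 19.45
position: [0.4878, 0.1186, 0.1536]
ee_rot: [-1.168, 2.409, -0.308]
force: [0.8, -0.2, 0.3]
width: 0.946
gripper_force: 0.0
```

Call:
carry_out:
  commands:
    - [0.95,-0.47,0.42,-0.08,-0.06,0.06,0.87]
    - [0.95,-0.43,0.46,-0.08,-0.06,0.06,0.87]
    - [0.95,-0.39,0.5,-0.08,-0.06,0.06,0.87]
    - [0.95,-0.34,0.53,-0.08,-0.06,0.06,0.87]
    - [0.95,-0.29,0.56,-0.08,-0.06,0.06,0.87]
    - [0.95,-0.24,0.58,-0.08,-0.06,0.06,0.87]
    - [0.95,-0.19,0.6,-0.08,-0.06,0.06,0.87]
    - [0.95,-0.14,0.61,-0.07,-0.06,0.06,0.87]

```text
clock: 20.25
position: [0.4727, 0.244, 0.1627]
ee_rot: [-0.284, 2.691, -0.053]
force: [-0.8, -0.4, -1.0]
width: 0.951
gripper_force: 0.0
```

```bash
python3 - <<'E'
from h import *
p,R,s=state();print(p,s["joints"].round(2),R.round(2))
g=JAR+[0,0,.046]; pre=g-.09*RS[:,2]
rows(p,R,pre,RS,.97)
rows(pre,RS,g+.019*RS[:,2],RS,.97,6)
E
```

```text
[0.47274334 0.24402665 0.16267494] [ 0.14  0.43 -1.15  2.16  1.1   0.84  0.07] [[-0.89 -0.19  0.42]
 [-0.21  0.98  0.01]
 [-0.42 -0.08 -0.91]]
[[0.97, 0.16, 0.67, 0.64, -0.04, -0.0, 0.87], [0.97, 0.21, 0.65, 0.65, -0.04, -0.0, 0.87]]
[[0.97, 0.0, 0.0, 0.73, 0.0, 0.0, 0.0], [0.97, 0.0, 0.0, 0.73, 0.0, 0.0, 0.0], [0.97, 0.0, 0.0, 0.73, 0.0, 0.0, 0.0], [0.97, 0.0, 0.0, 0.73, 0.0, 0.0, 0.0], [0.97, 0.0, 0.0, 0.73, 0.0, 0.0, 0.0], [0.97, 0.0, 0.0, 0.73, 0.0, 0.0, 0.0]]
```

Call:
carry_out:
  commands:
    - [0.97,0.16,0.67,0.64,-0.04,0,0.87]
    - [0.97,0.21,0.65,0.65,-0.04,0,0.87]
    - [0.97,0,0,0.5,0,0,0]

```text
clock: 20.55
position: [0.4776, 0.2774, 0.1155]
ee_rot: [-0.055, 2.705, 0.013]
force: [0.6, 0.1, -0.3]
width: 0.97
gripper_force: 0.0
```

```bash
python3 - <<'E'
from h import *
from cell import arm
p,R,s=state();print(p,R.round(3))
d=arm.get_image("wrist");W=world(d,s).reshape(-1,3)
m=(W[:,2]>.062)&(W[:,2]<.085)&(abs(W[:,0]-.511)<.05)&(abs(W[:,1]-.277)<.032);w=W[m]
print(m.sum(),np.median(w[:,2]),w.min(0),w.max(0),cv2.minEnclosingCircle((w[:,:2]*1000).astype(np.float32)))
g=JAR+[0,0,.046];print((g-p)@R)
rows(p,R,g+.019*RS[:,2],RS,.97,6)
cv2.imwrite("pics/w4.png",d["pixels"][:,:,::-1])
E
```

```text
[0.47756043 0.27743876 0.11546663] [[-0.906 -0.041  0.422]
 [-0.037  0.999  0.018]
 [-0.422  0.    -0.906]]
3349 0.069201939919433 [0.48481315 0.24956005 0.0621299 ] [0.53578925 0.30124446 0.07093355] ((510.7091369628906, 275.36163330078125), 26.272119522094727)
[-0.00092642 -0.0018321   0.07707007]
[[0.97, -0.01, -0.01, 0.64, 0.0, -0.0, 0.01], [0.97, -0.01, -0.01, 0.64, 0.0, -0.0, 0.01], [0.97, -0.01, -0.01, 0.64, 0.0, -0.0, 0.01], [0.97, -0.01, -0.01, 0.64, 0.0, -0.0, 0.01], [0.97, -0.01, -0.01, 0.64, 0.0, -0.0, 0.01], [0.97, -0.01, -0.01, 0.64, 0.0, -0.0, 0.01]]
```

View pics/w4.png

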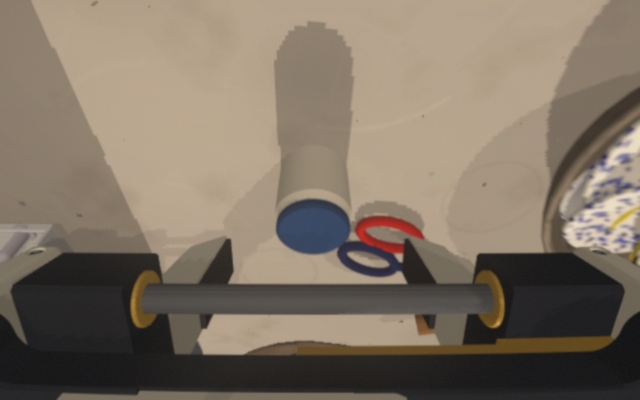

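The jar (blue lid at (313,225)) is centred between the open fingers. Going down to grip it.

Call:
carry_out:
  commands:
    - [0.97,-0.01,-0.02,0.64,0,0,0.01]
    - [0.97,-0.01,-0.02,0.64,0,0,0.01]
    - [0.97,-0.01,-0.02,0.64,0,0,0.01]
    - [0.97,-0.01,-0.02,0.64,0,0,0.01]
    - [0.97,-0.01,-0.02,0.64,0,0,0.01]
    - [0.97,-0.01,-0.02,0.6,0,0,0.01]

```text
clock: 21.2
position: [0.5203, 0.2735, 0.0305]
ee_rot: [-0.048, 2.705, 0.011]
force: [0.2, -0.6, 0.6]
width: 0.969
gripper_force: 0.0
```

Call:
carry_out:
  commands:
    - [0.4,0,0,0,0,0,0]
    - [0.4,0,0,0,0,0,0]
    - [0.4,0,0,0,0,0,0]
    - [0.4,0,0,0,0,0,0]
    - [0.4,0,0,0,0,0,0]
    - [0.4,0,0,0,0,0,0]
  squeeze: 18

```text
clock: 21.8
position: [0.5206, 0.2746, 0.0328]
ee_rot: [-0.047, 2.703, 0.014]
force: [-1.9, 1.1, 4.6]
width: 0.6
gripper_force: 18.0
```

```bash
python3 - <<'E'
from h import *
p,R,s=state();print(p,R.round(3),s["joints"].round(2))
g=p-.019*R[:,2];print("grasp pt",g)
# lift 100 mm, then over the tray
up=p+np.array([0,0,.11]);rows(p,R,up,R,.4,6)
SP=np.array([.558,-.034,.038])+.054*C
off=p-JAR   # tcp relative to jar base
dest=SP+off; over=dest+[0,0,.075];print(dest,over)
rows(up,R,over,RS,.4,20)
E
```

```text
[0.52056669 0.2746439  0.03276995] [[-0.905 -0.035  0.424]
 [-0.031  0.999  0.017]
 [-0.424  0.003 -0.906]] [-0.1   0.7  -0.9   2.15  1.5   0.81 -0.45]
grasp pt [0.51251105 0.27431512 0.04997456]
[[0.4, -0.31, 0.0, -0.66, 0.0, 0.0, 0.0], [0.4, -0.31, 0.0, -0.66, 0.0, 0.0, 0.0], [0.4, -0.31, 0.0, -0.66, 0.0, 0.0, 0.0], [0.4, -0.31, 0.0, -0.66, 0.0, 0.0, 0.0], [0.4, -0.31, 0.0, -0.66, 0.0, 0.0, 0.0], [0.4, -0.31, 0.0, -0.66, 0.0, 0.0, 0.0]]
[ 0.62152868 -0.03433025  0.07076995] [ 0.62152868 -0.03433025  0.14576995]
[[0.4, -0.17, -0.62, 0.07, 0.0, 0.0, -0.0], [0.4, -0.17, -0.62, 0.07, 0.0, 0.0, -0.0], [0.4, -0.17, -0.62, 0.07, 0.0, 0.0, -0.0], [0.4, -0.17, -0.62, 0.07, 0.0, 0.0, -0.0], [0.4, -0.17, -0.62, 0.07, 0.0, 0.0, -0.0], [0.4, -0.17, -0.62, 0.07, 0.0, 0.0, -0.0], [0.4, -0.17, -0.62, 0.07, 0.0, 0.0, -0.0], [0.4, -0.17, -0.62, 0.07, 0.0, 0.0, -0.0]]
[[0.4, -0.17, -0.62, 0.07, 0.0, 0.0, -0.0], [0.4, -0.17, -0.62, 0.07, 0.0, 0.0, -0.0], [0.4, -0.17, -0.62, 0.07, 0.0, 0.0, -0.0], [0.4, -0.17, -0.62, 0.07, 0.0, 0.0, -0.0], [0.4, -0.17, -0.62, 0.07, 0.0, 0.0, -0.0], [0.4, -0.17, -0.62, 0.07, 0.0, 0.0, -0.0], [0.4, -0.16, -0.62, 0.07, 0.0, 0.0, -0.0], [0.4, -0.16, -0.62, 0.07, 0.0, 0.0, -0.0]]
[[0.4, -0.16, -0.63, 0.07, 0.0, 0.0, -0.0], [0.4, -0.16, -0.63, 0.07, 0.0, 0.0, -0.0], [0.4, -0.16, -0.63, 0.07, 0.0, 0.0, -0.0], [0.4, -0.16, -0.63, 0.07, 0.0, 0.0, -0.0]]
```

Call:
carry_out:
  commands:
    - [0.4,-0.15,0,-0.33,0,0,0]
    - [0.4,-0.31,0,-0.66,0,0,0]
    - [0.4,-0.31,0,-0.66,0,0,0]
    - [0.4,-0.31,0,-0.66,0,0,0]
    - [0.4,-0.31,0,-0.66,0,0,0]
    - [0.4,-0.31,0,-0.66,0,0,0]
    - [0.4,-0.15,0,-0.33,0,0,0]

```text
clock: 22.5
position: [0.5204, 0.2736, 0.1428]
ee_rot: [-0.046, 2.703, 0.012]
force: [0.3, 0.7, -2.3]
width: 0.6
gripper_force: 18.0
```

Call:
carry_out:
  commands:
    - [0.4,-0.1,-0.3,0.04,0,0,0]
    - [0.4,-0.17,-0.62,0.07,0,0,0]
    - [0.4,-0.17,-0.62,0.07,0,0,0]
    - [0.4,-0.17,-0.62,0.07,0,0,0]
    - [0.4,-0.17,-0.62,0.07,0,0,0]
    - [0.4,-0.17,-0.62,0.07,0,0,0]
    - [0.4,-0.17,-0.62,0.07,0,0,0]
    - [0.4,-0.17,-0.62,0.07,0,0,0]

```text
clock: 23.3
position: [0.5588, 0.1569, 0.1413]
ee_rot: [-0.046, 2.706, 0.011]
force: [0.5, -0.3, -2.9]
width: 0.601
gripper_force: 18.0
```

Call:
carry_out:
  commands:
    - [0.4,-0.17,-0.62,0.07,0,0,0]
    - [0.4,-0.17,-0.62,0.07,0,0,0]
    - [0.4,-0.17,-0.62,0.07,0,0,0]
    - [0.4,-0.17,-0.62,0.07,0,0,0]
    - [0.4,-0.17,-0.62,0.07,0,0,0]
    - [0.4,-0.17,-0.62,0.07,0,0,0]
    - [0.4,-0.16,-0.62,0.07,0,0,0]
    - [0.4,-0.16,-0.4,0.07,0,0,0]

```text
clock: 24.1
position: [0.5989, 0.0392, 0.1425]
ee_rot: [-0.044, 2.707, 0.01]
force: [0.3, 0.0, -2.1]
width: 0.602
gripper_force: 18.0
```

```bash
python3 - <<'E'
from h import *
p,R,s=state();print(p,R.round(3),s["joints"].round(2),s["width"])
dest=np.array([.6215,-.0343,.0708]);over=dest+[0,0,.075]
rows(p,R,over,RS,.4,4)
rows(over,RS,dest,RS,.4,8)
E
```

```text
[0.59886749 0.03924721 0.14251887] [[-0.907 -0.033  0.421]
 [-0.029  0.999  0.014]
 [-0.421  0.    -0.907]] [ 0.6   0.51 -1.05  2.08  1.1   0.62  0.43] 0.6023815647846089
[[0.4, -0.2, -0.74, 0.06, -0.0, -0.0, -0.01], [0.4, -0.2, -0.74, 0.05, -0.0, -0.0, -0.01], [0.4, -0.2, -0.74, 0.05, -0.0, -0.0, -0.01], [0.4, -0.19, -0.74, 0.05, -0.0, -0.0, -0.01]]
[[0.4, 0.16, 0.0, 0.34, 0.0, 0.0, 0.0], [0.4, 0.16, 0.0, 0.34, 0.0, 0.0, 0.0], [0.4, 0.16, 0.0, 0.34, 0.0, 0.0, 0.0], [0.4, 0.16, 0.0, 0.34, 0.0, 0.0, 0.0], [0.4, 0.16, 0.0, 0.34, 0.0, 0.0, 0.0], [0.4, 0.16, 0.0, 0.34, 0.0, 0.0, 0.0], [0.4, 0.16, 0.0, 0.34, 0.0, 0.0, 0.0], [0.4, 0.16, 0.0, 0.34, 0.0, 0.0, 0.0]]
```

Call:
carry_out:
  commands:
    - [0.4,-0.2,-0.6,0.05,0,0,0]
    - [0.4,-0.2,-0.74,0.05,0,0,-0.01]
    - [0.4,-0.2,-0.74,0.05,0,0,-0.01]
    - [0.4,-0.15,-0.6,0.05,0,0,-0.01]
    - [0.4,-0.05,-0.28,0.02,0,0,0]
    - [0.4,0,0,0,0,0,0]

```text
clock: 24.7
position: [0.6223, -0.0328, 0.1466]
ee_rot: [-0.048, 2.706, 0.011]
force: [-0.1, -0.0, -1.2]
width: 0.602
gripper_force: 18.0
```

Call:
carry_out:
  commands:
    - [0.4,0.16,0,0.34,0,0,0]
    - [0.4,0.16,0,0.34,0,0,0]
    - [0.4,0.16,0,0.34,0,0,0]
    - [0.4,0.16,0,0.34,0,0,0]
    - [0.4,0.16,0,0.34,0,0,0]
    - [0.4,0.16,0,0.34,0,0,0]

```text
clock: 25.3
position: [0.6218, -0.0298, 0.09]
ee_rot: [-0.053, 2.705, 0.013]
force: [0.1, -1.2, -2.9]
width: 0.603
gripper_force: 18.0
```

```bash
python3 - <<'E'
from h import *
from cell import arm
p,R,s=state();print(p,R.round(3),s["force"],s["width"])
rows(p,R,[.6215,-.0343,.0705],R,.4,3)
d=arm.get_image("wrist");cv2.imwrite("pics/w5.png",d["pixels"][:,:,::-1])
E
```

```text
[ 0.62181792 -0.02981378  0.09003497] [[-0.906 -0.04   0.422]
 [-0.036  0.999  0.017]
 [-0.423  0.001 -0.906]] [ 0.11831724 -1.15262569 -2.87357629] 0.6025102460683174
[[0.4, 0.12, -0.06, 0.23, 0.0, 0.0, 0.0], [0.4, 0.12, -0.06, 0.23, 0.0, 0.0, 0.0], [0.4, 0.12, -0.06, 0.23, 0.0, 0.0, 0.0]]
```

View pics/w5.png

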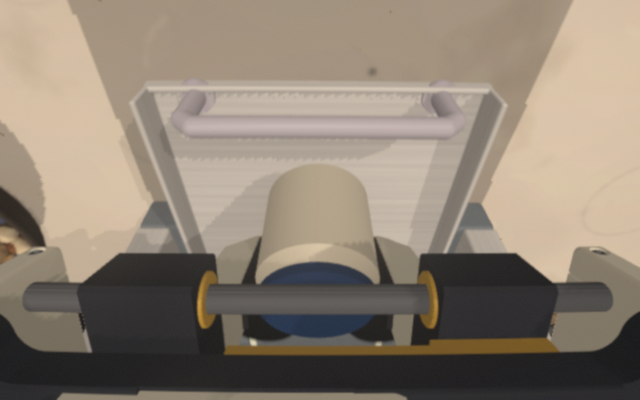

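The jar hangs centred between the tray sides, behind the bar (its body at (318,220)). Lowering the last 19 mm.

Call:
carry_out:
  commands:
    - [0.4,0.1,-0.04,0.21,0,0,0]
    - [0.4,0.1,-0.04,0.21,0,0,0]
    - [0.4,0.06,0,0.12,0,0,0]
    - [0.4,0.04,0,0.08,0,0,0]
    - [0.4,0.02,0,0.05,0,0,0]
    - [0.4,0,0,0,0,0,0]

```text
clock: 25.95
position: [0.6224, -0.0335, 0.0724]
ee_rot: [-0.05, 2.704, 0.011]
force: [-0.2, -0.1, -2.4]
width: 0.601
gripper_force: 18.0
```

Call:
carry_out:
  commands:
    - [0.4,0.015,0,0.03,0,0,0]
    - [0.4,0.015,0,0.03,0,0,0]
    - [0.4,0,0,0,0,0,0]

```text
clock: 26.25
position: [0.6224, -0.0335, 0.0708]
ee_rot: [-0.05, 2.704, 0.011]
force: [-0.1, -0.1, -3.2]
width: 0.601
gripper_force: 18.0
```

Call:
carry_out:
  commands:
    - [0.4,0.02,0,0.045,0,0,0]
    - [0.4,0.02,0,0.045,0,0,0]
    - [0.4,0,0,0,0,0,0]

```text
clock: 26.55
position: [0.6249, -0.0333, 0.0707]
ee_rot: [-0.051, 2.699, 0.011]
force: [0.7, 0.1, 10.1]
width: 0.6
gripper_force: 18.0
```

Call:
carry_out:
  commands:
    - [0.4,-0.01,0,-0.03,0,0,0]
    - [0.75,0,0,0,0,0,0]
    - [0.85,0,0,0,0,0,0]
    - [0.9,0,0,0,0,0,0]
    - [0.9,0,0,-0.3,0,0,0]
    - [0.9,0,0,-0.7,0,0,0]
    - [0.9,0,0,-0.8,0,0,0]
    - [0.9,0,0,-0.8,0,0,0]

```text
clock: 27.35
position: [0.594, -0.0341, 0.1286]
ee_rot: [-0.051, 2.705, 0.012]
force: [-0.1, -0.9, -0.2]
width: 0.902
gripper_force: 0.0
```

Call:
carry_out:
  commands:
    - [0.9,0,0,-0.9,0,0,0]
    - [0.9,0,0,-0.9,0,0,0]

```text
clock: 27.55
position: [0.5748, -0.0349, 0.1695]
ee_rot: [-0.052, 2.705, 0.011]
force: [-0.4, -0.9, 0.1]
width: 0.902
gripper_force: 0.0
```

```bash
python3 - <<'E'
from h import *
from cell import arm
p,R,s=state();print(p,R.round(3),s["force"],s["width"],s["joints"].round(2))
d=arm.get_image("wrist");W=world(d,s).reshape(-1,3)
m=(W[:,2]>.1)&(W[:,2]<.12)&(abs(W[:,0]-.612)<.05)&(abs(W[:,1]+.033)<.04);w=W[m]
print(m.sum(),np.median(w[:,2]),cv2.minEnclosingCircle((w[:,:2]*1000).astype(np.float32)))
px=cv2.cvtColor(d["pixels"],cv2.COLOR_RGB2HSV);k=((px[...,0]>100)&(px[...,0]<125)&(px[...,1]>110)).reshape(-1)&m;w=W[k];A=np.c_[w[:,:2],np.ones(k.sum())];print(k.sum(),"lid plane slopes",np.linalg.lstsq(A,w[:,2],rcond=None)[0])
b=np.array([.558,-.034,.0705]); l=W-b
m=(abs(l@L)<.045)&(abs(l@C)<.02)&(abs(l[:,2])<.014);print(m.sum(),W[m].mean(0).round(4))
E
```

```text
[ 0.57482597 -0.03485704  0.16954565] [[-0.906 -0.038  0.422]
 [-0.035  0.999  0.016]
 [-0.423 -0.    -0.906]] [-0.39003302 -0.86194992  0.09182633] 0.90183925215443 [ 0.88  0.46 -1.16  2.1   0.95  0.58  0.71]
2989 0.1071430308230005 ((614.4013061523438, -34.06311798095703), 26.40087127685547)
1 lid plane slopes [ 0.04822989 -0.00221908  0.07658177]
1825 [ 0.5593 -0.0346  0.0731]
```

The jar stands upright on the tray spot (lid top 0.107, centre (.614,-.034)). Next I'll push the tray home with closed, leaned-back fingers against the bar.

```bash
cat >> h.py <<'E'
RP=toolRside(np.radians(40),YAW,1)
TO=np.array([.5595,-.034,.0705])
PC=TO+.0145*RP[:,0]+.008*RP[:,2]
E
python3 - <<'E'
from h import *
p,R,s=state()
w=PC-.05*C+[0,0,.085];v=PC-.02*C;print(w,v,PC)
rows(p,R,w,RP,0,6);rows(w,RP,v,RP,0,5)
E
```

```text
[ 0.50357405 -0.03609958  0.14005122] [ 0.53355294 -0.03497411  0.05505122] [ 0.55353886 -0.03422379  0.05505122]
[[0, 0.52, 0.01, -0.01, -0.0, -0.43, 0.0], [0, 0.52, 0.01, -0.03, -0.0, -0.43, 0.0], [0, 0.52, 0.01, -0.05, -0.0, -0.43, 0.0], [0, 0.52, 0.01, -0.08, -0.0, -0.43, 0.0], [0, 0.51, 0.01, -0.1, -0.0, -0.43, 0.0], [0, 0.51, 0.01, -0.12, -0.0, -0.43, 0.0]]
[[0, 0.25, -0.0, 0.68, 0.0, 0.0, 0.0], [0, 0.25, -0.0, 0.68, 0.0, 0.0, 0.0], [0, 0.25, -0.0, 0.68, 0.0, 0.0, 0.0], [0, 0.25, -0.0, 0.68, 0.0, 0.0, 0.0], [0, 0.25, -0.0, 0.68, 0.0, 0.0, 0.0]]
```

Call:
carry_out:
  commands:
    - [0,0.52,0.01,-0.01,0,-0.43,0]
    - [0,0.52,0.01,-0.03,0,-0.43,0]
    - [0,0.52,0.01,-0.05,0,-0.43,0]
    - [0,0.52,0.01,-0.08,0,-0.43,0]
    - [0,0.51,0.01,-0.1,0,-0.43,0]
    - [0,0.51,0.01,-0.12,0,-0.43,0]
    - [0,0,0,0,0,0,0]

```text
clock: 28.3
position: [0.5143, -0.0404, 0.1404]
ee_rot: [-0.045, 2.493, 0.0]
force: [0.5, 0.2, -0.2]
width: 0.345
gripper_force: 0.0
```

```bash
python3 - <<'E'
from h import *
p,R,s=state();print(p,s["width"],s["joints"].round(2),R.round(2))
rows(p,R,PC-.02*C,RP,0,7);rows(PC-.02*C,RP,PC+.138*C,RP,0,14)
E
```

```text
[ 0.51434507 -0.04039469  0.1403616 ] 0.34495211470109144 [ 0.88  0.36 -1.06  2.44  2.03  0.36 -0.38] [[-0.8  -0.03  0.6 ]
 [-0.03  1.    0.01]
 [-0.6  -0.01 -0.8 ]]
[[0, 0.21, 0.03, 0.46, -0.02, -0.07, 0.0], [0, 0.21, 0.03, 0.45, -0.02, -0.07, 0.0], [0, 0.21, 0.03, 0.45, -0.02, -0.07, 0.0], [0, 0.22, 0.03, 0.45, -0.02, -0.07, 0.0], [0, 0.22, 0.03, 0.45, -0.02, -0.07, 0.0], [0, 0.22, 0.03, 0.45, -0.02, -0.07, 0.0], [0, 0.23, 0.03, 0.45, -0.02, -0.07, 0.0]]
[[0, -0.35, 0.0, 0.29, 0.0, 0.0, 0.0], [0, -0.35, 0.0, 0.29, 0.0, 0.0, 0.0], [0, -0.35, 0.0, 0.29, 0.0, 0.0, 0.0], [0, -0.35, 0.0, 0.29, 0.0, 0.0, 0.0], [0, -0.35, 0.0, 0.29, 0.0, 0.0, 0.0], [0, -0.35, 0.0, 0.29, 0.0, 0.0, 0.0], [0, -0.35, 0.0, 0.29, 0.0, 0.0, 0.0], [0, -0.35, 0.0, 0.29, 0.0, 0.0, 0.0]]
[[0, -0.35, 0.0, 0.29, 0.0, 0.0, 0.0], [0, -0.35, 0.0, 0.29, 0.0, 0.0, 0.0], [0, -0.35, 0.0, 0.29, 0.0, 0.0, 0.0], [0, -0.35, 0.0, 0.29, 0.0, 0.0, 0.0], [0, -0.35, 0.0, 0.29, 0.0, 0.0, 0.0], [0, -0.35, 0.0, 0.29, 0.0, 0.0, 0.0]]
```

Call:
carry_out:
  commands:
    - [0,0.21,0.03,0.46,-0.02,-0.07,0]
    - [0,0.21,0.03,0.45,-0.02,-0.07,0]
    - [0,0.21,0.03,0.45,-0.02,-0.07,0]
    - [0,0.22,0.03,0.45,-0.02,-0.07,0]
    - [0,0.22,0.03,0.45,-0.02,-0.07,0]
    - [0,0.22,0.03,0.45,-0.02,-0.07,0]
    - [0,0.23,0.03,0.45,-0.02,-0.07,0]

```text
clock: 29.0
position: [0.5361, -0.0365, 0.0548]
ee_rot: [-0.048, 2.446, 0.013]
force: [0.8, -0.5, -0.1]
width: 0.001
gripper_force: 0.0
```

```bash
python3 - <<'E'
from h import *
p,R,s=state();print(p,s["width"],s["joints"].round(2),R.round(3),s["force"])
print("gap to contact",(PC-p)@C,(PC-p)[2])
E
```

```text
[ 0.53612611 -0.03650921  0.05479543] 0.001448920391852623 [ 0.79  0.74 -1.08  2.51  2.33  0.8  -0.56] [[-0.767 -0.038  0.64 ]
 [-0.031  0.999  0.022]
 [-0.64  -0.003 -0.768]] [ 0.7802668 -0.5259193 -0.1177504]
gap to contact 0.017486229742404606 0.00025579437429961577
```

Pushing gently.

Call:
carry_out:
  commands:
    - [0,-0.2,0.01,0.17,0,0,0]
    - [0,-0.25,0.01,0.21,0,0,0]
    - [0,-0.2,0,0.17,0,0,0]
    - [0,-0.3,0,0.25,0,0,0]
    - [0,-0.35,0,0.29,0,0,0]
    - [0,-0.35,0,0.29,0,0,0]
    - [0,-0.35,0,0.29,0,0,0]
    - [0,-0.35,0,0.29,0,0,0]

```text
clock: 29.8
position: [0.6133, -0.0324, 0.0563]
ee_rot: [-0.047, 2.443, 0.017]
force: [-1.3, -1.3, -8.1]
width: 0.001
gripper_force: 3.1
```

```bash
python3 - <<'E'
from h import *
p,R,s=state();print(p,R.round(3),s["force"])
print("to home",(PC+.14*C-p)@C,(PC-p)[2])
E
```

```text
[ 0.61327415 -0.03238345  0.05625693] [[-0.765 -0.038  0.643]
 [-0.03   0.999  0.024]
 [-0.643 -0.    -0.766]] [-1.29194619 -1.33793706 -8.12932446]
to home 0.08023771540255442 -0.0012057022433366801
```

Call:
carry_out:
  commands:
    - [0,-0.35,0,0.29,0,0,0]
    - [0,-0.35,0,0.31,0,0,0]
    - [0,-0.35,0,0.31,0,0,0]
    - [0,-0.35,0,0.29,0,0,0]
    - [0,-0.35,0,0.29,0,0,0]
    - [0,-0.3,0,0.25,0,0,0]
    - [0,-0.2,0,0.17,0,0,0]

```text
clock: 30.5
position: [0.6876, -0.0286, 0.0567]
ee_rot: [-0.048, 2.441, 0.018]
force: [-1.1, -1.5, -2.3]
width: 0.006
gripper_force: 1.2
```

```bash
python3 - <<'E'
from h import *
p,R,s=state();print(p,R.round(3),s["force"])
print("to home",(PC+.14*C-p)@C,(PC-p)[2])
E
```

```text
[ 0.68761992 -0.02856835  0.05672462] [[-0.764 -0.04   0.644]
 [-0.03   0.999  0.026]
 [-0.645  0.    -0.765]] [-1.12498386 -1.49500488 -2.29580978]
to home 0.005801156129372212 -0.0016733937615563133
```

Call:
carry_out:
  commands:
    - [0,-0.1,0,0.08,0,0,0]
    - [0,-0.1,0,0.08,0,0,0]
    - [0,-0.07,0,0.06,0,0,0]
    - [0,0,0,0,0,0,0]

```text
clock: 30.9
position: [0.6915, -0.0272, 0.0542]
ee_rot: [-0.051, 2.448, 0.02]
force: [-12.6, -0.9, -3.2]
width: 0.006
gripper_force: 5.8
```

Call:
carry_out:
  commands:
    - [0,-0.1,0,0.08,0,0,0]
    - [0,0,0,0,0,0,0]

```text
clock: 31.1
position: [0.6927, -0.0268, 0.0528]
ee_rot: [-0.051, 2.451, 0.021]
force: [-20.1, -2.5, -2.5]
width: 0.002
gripper_force: 8.4
```

Call:
carry_out:
  commands:
    - [0,0.3,0,-0.25,0,0,0]
    - [0,0.6,0,-0.5,0,0,0]
    - [0,0.6,0,-0.5,0,0,0]
    - [0,0.6,0,-0.5,0,0,0]
    - [0,0.6,0,-0.5,0,0,0]
    - [0,0.6,0,-0.5,0,0,0]
    - [0,0.6,0,-0.5,0,0,0]
    - [0,0.3,0,-0.8,0,0,0]

```text
clock: 31.9
position: [0.5524, -0.0332, 0.0666]
ee_rot: [-0.049, 2.441, 0.02]
force: [0.8, -0.3, 0.7]
width: 0.004
gripper_force: 0.0
```

```bash
python3 - <<'E'
from h import *
p,R,s=state();print(p,R.round(3),s["joints"].round(2))
HU=HB+[0,0,.180]
a=HU-.075*RB[:,2]; print(a)
rows(p,R,a-.03*C,RB,.32,18)
E
```

```text
[ 0.5524442  -0.03315639  0.06659504] [[-0.764 -0.041  0.644]
 [-0.031  0.999  0.027]
 [-0.644  0.001 -0.765]] [ 0.78  0.71 -1.08  2.47  2.3   0.74 -0.54]
[ 0.57614399 -0.03235975  0.29284793]
[[0.32, -0.31, 0.0, -0.39, 0.13, -0.13, -0.87], [0.32, -0.32, -0.03, -0.39, 0.13, -0.13, -0.87], [0.32, -0.32, -0.06, -0.38, 0.13, -0.13, -0.87], [0.32, -0.32, -0.1, -0.38, 0.13, -0.13, -0.87], [0.32, -0.31, -0.13, -0.37, 0.13, -0.13, -0.87], [0.32, -0.3, -0.16, -0.37, 0.13, -0.13, -0.87], [0.32, -0.29, -0.19, -0.36, 0.13, -0.13, -0.87], [0.32, -0.28, -0.22, -0.36, 0.13, -0.13, -0.87]]
[[0.32, -0.26, -0.25, -0.35, 0.13, -0.13, -0.87], [0.32, -0.25, -0.27, -0.34, 0.13, -0.13, -0.87], [0.32, -0.22, -0.3, -0.34, 0.13, -0.13, -0.87], [0.32, -0.2, -0.32, -0.33, 0.13, -0.13, -0.87], [0.32, -0.18, -0.34, -0.32, 0.13, -0.13, -0.87], [0.32, -0.15, -0.36, -0.32, 0.13, -0.13, -0.87], [0.32, -0.12, -0.38, -0.31, 0.13, -0.13, -0.87], [0.32, -0.09, -0.39, -0.3, 0.13, -0.13, -0.87]]
[[0.32, -0.06, -0.4, -0.3, 0.13, -0.13, -0.87], [0.32, -0.03, -0.41, -0.29, 0.13, -0.13, -0.87]]
```

Call:
carry_out:
  commands:
    - [0.32,-0.31,0,-0.39,0.13,-0.13,-0.87]
    - [0.32,-0.32,-0.03,-0.39,0.13,-0.13,-0.87]
    - [0.32,-0.32,-0.06,-0.38,0.13,-0.13,-0.87]
    - [0.32,-0.32,-0.1,-0.38,0.13,-0.13,-0.87]
    - [0.32,-0.31,-0.13,-0.37,0.13,-0.13,-0.87]
    - [0.32,-0.3,-0.16,-0.37,0.13,-0.13,-0.87]
    - [0.32,-0.29,-0.19,-0.36,0.13,-0.13,-0.87]
    - [0.32,-0.28,-0.22,-0.36,0.13,-0.13,-0.87]

```text
clock: 32.7
position: [0.5509, -0.0325, 0.1685]
ee_rot: [-0.825, 2.191, -0.405]
force: [0.5, 0.0, -0.2]
width: 0.317
gripper_force: 0.0
```

Call:
carry_out:
  commands:
    - [0.32,-0.26,-0.25,-0.35,0.13,-0.13,-0.87]
    - [0.32,-0.25,-0.27,-0.34,0.13,-0.13,-0.87]
    - [0.32,-0.22,-0.3,-0.34,0.13,-0.13,-0.87]
    - [0.32,-0.2,-0.32,-0.33,0.13,-0.13,-0.87]
    - [0.32,-0.18,-0.34,-0.32,0.13,-0.13,-0.87]
    - [0.32,-0.15,-0.36,-0.32,0.13,-0.13,-0.87]
    - [0.32,-0.12,-0.38,-0.31,0.13,-0.13,-0.87]
    - [0.32,-0.09,-0.39,-0.3,0.13,-0.13,-0.87]

```text
clock: 33.5
position: [0.5472, -0.0322, 0.2683]
ee_rot: [-1.507, 1.718, -0.781]
force: [0.6, 0.8, 0.2]
width: 0.321
gripper_force: 0.0
```

```bash
python3 - <<'E'
from h import *
from cell import arm
p,R,s=state();print(p,R.round(2),s["joints"].round(2))
d=arm.get_image("wrist");pickle.dump((s,d),open("w.pkl","wb"));cv2.imwrite("pics/w6.png",d["pixels"][:,:,::-1])
W=world(d,s).reshape(-1,3)
for n,b in(("tray",TB),("handle",HB+[0,0,.18])):
    l=W-b;m=(abs(l@L)<.04)&(abs(l@C)<.016)&(abs(l[:,2])<.014);print(n,b,m.sum(),W[m].mean(0).round(4) if m.any() else "")
HU=HB+[0,0,.180]
rows(p,R,HU-.075*RB[:,2],RB,.32,5)
E
```

```text
[ 0.54724204 -0.03216811  0.26834179] [[-0.07 -0.56  0.83]
 [-0.99  0.14  0.01]
 [-0.12 -0.82 -0.56]] [ 0.99  0.09 -1.05  2.48  2.93  0.37  0.1 ]
tray [ 0.697  -0.028   0.0705] 567 [ 0.6962 -0.029   0.072 ]
handle [ 0.639 -0.03   0.252] 1018 [ 0.6359 -0.0414  0.2522]
[[0.32, -0.04, -0.29, 0.08, 0.05, -0.04, -0.32], [0.32, -0.03, -0.29, 0.08, 0.05, -0.04, -0.32], [0.32, -0.02, -0.29, 0.08, 0.05, -0.04, -0.32], [0.32, -0.01, -0.29, 0.08, 0.05, -0.04, -0.32], [0.32, 0.0, -0.29, 0.09, 0.05, -0.04, -0.32]]
```

View pics/w6.png

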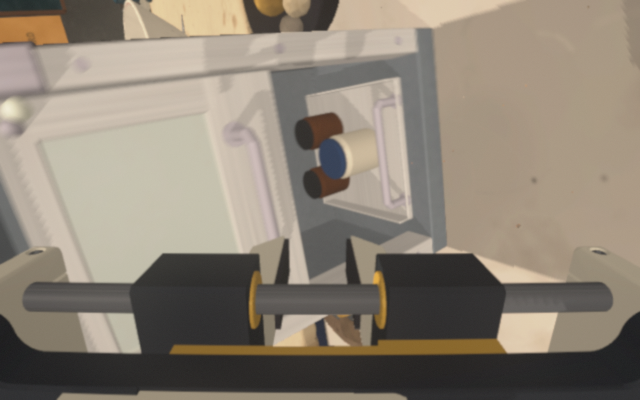

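The jar stands upright at (348,152), with both rear jars and the tray home (bar at (385,150)). The sash is up with its handle at (260,175). Now going back to that handle.

Call:
carry_out:
  commands:
    - [0.32,-0.04,-0.29,0.08,0.05,-0.04,-0.32]
    - [0.32,-0.03,-0.29,0.08,0.05,-0.04,-0.32]
    - [0.32,-0.02,-0.29,0.08,0.05,-0.04,-0.32]
    - [0.32,-0.01,-0.29,0.08,0.05,-0.04,-0.32]
    - [0.32,0,-0.29,0.09,0.05,-0.04,-0.32]
    - [0.32,0,0,0,0,0,0]

```text
clock: 34.15
position: [0.5769, -0.034, 0.2926]
ee_rot: [-1.639, 1.587, -0.862]
force: [-0.4, -0.5, -0.0]
width: 0.317
gripper_force: 0.0
```

```bash
python3 - <<'E'
from h import *
p,R,s=state();print(p,R.round(2),s["joints"].round(2))
HU=HB+[0,0,.179]; print((HU-p)@R)
a=HU-.045*RB[:,2]
rows(p,R,a,RB,.3,3);rows(a,RB,HU+.009*RB[:,2],RB,.3,4)
E
```

```text
[ 0.57685009 -0.0340418   0.29257043] [[ 0.03 -0.54  0.84]
 [-1.   -0.02  0.03]
 [-0.   -0.84 -0.54]] [ 0.99  0.09 -1.02  2.42  3.01  0.32  0.19]
[-0.00191469  0.00114625  0.07484696]
[[0.3, -0.02, 0.01, 0.4, -0.01, -0.01, -0.01], [0.3, -0.02, 0.01, 0.4, -0.01, -0.01, -0.01], [0.3, -0.02, 0.01, 0.4, -0.01, -0.01, -0.01]]
[[0.3, -0.0, -0.0, 0.54, 0.0, 0.0, 0.0], [0.3, -0.0, -0.0, 0.54, 0.0, 0.0, 0.0], [0.3, -0.0, -0.0, 0.54, 0.0, 0.0, 0.0], [0.3, -0.0, -0.0, 0.54, 0.0, 0.0, 0.0]]
```

Call:
carry_out:
  commands:
    - [0.3,-0.02,0.01,0.4,-0.01,-0.01,-0.01]
    - [0.3,-0.02,0.01,0.4,-0.01,-0.01,-0.01]
    - [0.3,-0.02,0.01,0.4,-0.01,-0.01,-0.01]
    - [0.3,0,0,0.54,0,0,0]
    - [0.3,0,0,0.54,0,0,0]

```text
clock: 34.65
position: [0.6232, -0.0309, 0.2592]
ee_rot: [-1.644, 1.588, -0.857]
force: [0.0, 0.8, 0.3]
width: 0.301
gripper_force: 0.0
```

```bash
python3 - <<'E'
from h import *
p,R,s=state();print(p,s["force"])
HU=HB+[0,0,.179]; print((HU-p)@R)
E
```

```text
[ 0.62324271 -0.03091275  0.25920762] [0.01371537 0.77420195 0.28466711]
[-0.00033426 -0.00176213  0.01769954]
```

Call:
carry_out:
  commands:
    - [0.3,0,-0.04,0.54,0,0,0]
    - [0.3,0,-0.03,0.52,0,0,0]
    - [0,0,0,0,0,0,0]
    - [0,0,0,0,0,0,0]
    - [0,0,0,0,0,0,0]
    - [0,0,0,0,0,0,0]
    - [0,0,0,0,0,0,0]
  squeeze: 45

```text
clock: 35.35
position: [0.6455, -0.03, 0.2469]
ee_rot: [-1.645, 1.587, -0.858]
force: [-2.9, 1.3, -0.7]
width: 0.095
gripper_force: 45.0
```

```bash
python3 - <<'E'
from h import *
p,R,s=state();print(p,s["force"],s["width"],s["gripper_force"],R.round(3))
HU=HB+[0,0,.179]; print((HU-p)@R)
rows(p,R,p-[0,0,.178],R,0,18)
E
```

```text
[ 0.64554068 -0.02995026  0.24689256] [-2.94605742  1.33110699 -0.68037765] 0.0950977325181874 45.00058829784393 [[ 0.036 -0.547  0.837]
 [-0.999 -0.019  0.031]
 [-0.001 -0.837 -0.547]]
[-0.00019394  0.00013673 -0.00771995]
[[0, 0.0, 0.33, 0.22, 0.0, 0.0, 0.0], [0, 0.0, 0.33, 0.22, 0.0, 0.0, 0.0], [0, 0.0, 0.33, 0.22, 0.0, 0.0, 0.0], [0, 0.0, 0.33, 0.22, 0.0, 0.0, 0.0], [0, 0.0, 0.33, 0.22, 0.0, 0.0, 0.0], [0, 0.0, 0.33, 0.22, 0.0, 0.0, 0.0], [0, 0.0, 0.33, 0.22, 0.0, 0.0, 0.0], [0, 0.0, 0.33, 0.22, 0.0, 0.0, 0.0]]
[[0, 0.0, 0.33, 0.22, 0.0, 0.0, 0.0], [0, 0.0, 0.33, 0.22, 0.0, 0.0, 0.0], [0, 0.0, 0.33, 0.22, 0.0, 0.0, 0.0], [0, 0.0, 0.33, 0.22, 0.0, 0.0, 0.0], [0, 0.0, 0.33, 0.22, 0.0, 0.0, 0.0], [0, 0.0, 0.33, 0.22, 0.0, 0.0, 0.0], [0, 0.0, 0.33, 0.22, 0.0, 0.0, 0.0], [0, 0.0, 0.33, 0.22, 0.0, 0.0, 0.0]]
[[0, 0.0, 0.33, 0.22, 0.0, 0.0, 0.0], [0, 0.0, 0.33, 0.22, 0.0, 0.0, 0.0]]
```

Call:
carry_out:
  commands:
    - [0,0,0.13,0.09,0,0,0]
    - [0,0,0.13,0.09,0,0,0]
    - [0,0,0.13,0.09,0,0,0]
    - [0,0,0.17,0.11,0,0,0]
    - [0,0,0.2,0.13,0,0,0]
    - [0,0,0.2,0.13,0,0,0]
    - [0,0,0.25,0.16,0,0,0]
    - [0,0,0.25,0.16,0,0,0]

```text
clock: 36.15
position: [0.6456, -0.03, 0.2018]
ee_rot: [-1.645, 1.588, -0.856]
force: [-4.3, 1.0, -3.3]
width: 0.097
gripper_force: 45.0
```

Call:
carry_out:
  commands:
    - [0,0,0.3,0.2,0,0,0]
    - [0,0,0.3,0.2,0,0,0]
    - [0,0,0.3,0.2,0,0,0]
    - [0,0,0.3,0.2,0,0,0]
    - [0,0,0.3,0.2,0,0,0]
    - [0,0,0.3,0.2,0,0,0]
    - [0,0,0.3,0.2,0,0,0]
    - [0,0,0.3,0.2,0,0,0]

```text
clock: 36.95
position: [0.6456, -0.03, 0.129]
ee_rot: [-1.646, 1.59, -0.855]
force: [-7.6, 0.8, -3.7]
width: 0.098
gripper_force: 45.0
```

```bash
python3 - <<'E'
from h import *
p,R,s=state();print(p,s["force"],s["width"],R.round(3),s["joints"].round(2))
b=p-.0077*R[:,2];print("bar",b, "height",b[2]-.072)
rows(p,R,p-[0,0,b[2]-.072],R,0,8)
E
```

```text
[ 0.64561832 -0.02999429  0.12903646] [-7.57334542  0.76135572 -3.65981869] 0.09755932116821443 [[ 0.036 -0.549  0.835]
 [-0.999 -0.018  0.031]
 [-0.002 -0.836 -0.549]] [ 0.56  0.64 -0.76  2.44  2.78  0.87  0.57]
bar [ 0.63918846 -0.03023415  0.13326604] height 0.06126603932893583
[[0, 0.0, 0.26, 0.17, 0.0, 0.0, 0.0], [0, 0.0, 0.26, 0.17, 0.0, 0.0, 0.0], [0, 0.0, 0.26, 0.17, 0.0, 0.0, 0.0], [0, 0.0, 0.26, 0.17, 0.0, 0.0, 0.0], [0, 0.0, 0.26, 0.17, 0.0, 0.0, 0.0], [0, 0.0, 0.26, 0.17, 0.0, 0.0, 0.0], [0, 0.0, 0.26, 0.17, 0.0, 0.0, 0.0], [0, 0.0, 0.26, 0.17, 0.0, 0.0, 0.0]]
```

Lower 58 mm, decelerating.

Call:
carry_out:
  commands:
    - [0,0,0.3,0.2,0,0,0]
    - [0,0,0.3,0.2,0,0,0]
    - [0,0,0.3,0.2,0,0,0]
    - [0,0,0.3,0.2,0,0,0]
    - [0,0,0.3,0.2,0,0,0]
    - [0,0,0.2,0.13,0,0,0]
    - [0,0,0.15,0.1,0,0,0]
    - [0,0,0.1,0.07,0,0,0]

```text
clock: 37.75
position: [0.6457, -0.0299, 0.0699]
ee_rot: [-1.647, 1.591, -0.854]
force: [-10.5, 1.2, -2.8]
width: 0.095
gripper_force: 45.0
```

Call:
carry_out:
  commands:
    - [0,0,0.04,0.03,0,0,0]
    - [0,0,0.04,0.03,0,0,0]
    - [0,0,0,0,0,0,0]

```text
clock: 38.05
position: [0.6456, -0.0299, 0.0675]
ee_rot: [-1.647, 1.591, -0.854]
force: [-9.4, 1.4, -4.0]
width: 0.096
gripper_force: 45.0
```

Call:
carry_out:
  commands:
    - [0,0,0.04,0.02,0,0,0]
    - [0,0,0.03,0.02,0,0,0]
    - [0,0,0,0,0,0,0]

```text
clock: 38.35
position: [0.6457, -0.0299, 0.0674]
ee_rot: [-1.646, 1.588, -0.857]
force: [-19.6, -1.3, 9.9]
width: 0.093
gripper_force: 45.0
```

Seated on the sill (z stopped and the force reversed). Releasing and backing off.

Call:
carry_out:
  commands:
    - [0.3,0,-0.02,-0.01,0,0,0]
    - [0.3,0,0,0,0,0,0]
    - [0.3,0,0,0,0,0,0]
    - [0.3,0,0,-0.3,0,0,0]
    - [0.3,0,0,-0.6,0,0,0]
    - [0.3,0,0,-0.8,0,0,0]
    - [0.3,0,0,-0.8,0,0,0]
    - [0.3,0,0,-0.8,0,0,0]

```text
clock: 39.15
position: [0.5889, -0.0293, 0.1018]
ee_rot: [-1.659, 1.584, -0.862]
force: [-1.0, 1.1, -3.1]
width: 0.302
gripper_force: 0.0
```

Call:
carry_out:
  commands:
    - [0.3,0,0,-0.5,0,0,0]
    - [0.3,0,0,-0.3,0,0,0]
    - [0.3,0,0,0,0,0,0]

```text
clock: 39.45
position: [0.5803, -0.0311, 0.1054]
ee_rot: [-1.66, 1.597, -0.847]
force: [-0.2, 0.5, 0.9]
width: 0.299
gripper_force: 0.0
```

```bash
python3 - <<'E'
from h import *
from cell import arm
p,R,s=state();print(p,s["force"],s["joints"].round(2))
d=arm.get_image("wrist");cv2.imwrite("pics/w7.png",d["pixels"][:,:,::-1])
W=world(d,s).reshape(-1,3);l=W-HB;m=(abs(l@L)<.04)&(abs(l@C)<.016)&(abs(l[:,2])<.014);print(m.sum(),W[m].mean(0).round(4))
t=arm.get_image("top");V=world(t).reshape(-1,3)
w=V[(V[:,2]>.045)&(V[:,2]<.08)&(abs(V[:,0]-.53)<.05)&(abs(V[:,1]+.348)<.05)];print(len(w),cv2.minAreaRect((w[:,:2]*1000).astype(np.float32)))
w=V[(V[:,2]>.045)&(V[:,2]<.06)&(abs(V[:,0]-.421)<.06)&(abs(V[:,1]+.114)<.075)];print(len(w),cv2.minAreaRect((w[:,:2]*1000).astype(np.float32)))
E
```

```text
[ 0.58032785 -0.03109384  0.10542139] [-0.23051203  0.46366284  0.87992109] [ 0.86  0.97 -1.27  2.57  2.54  1.2   1.02]
1504 [ 0.636  -0.0315  0.0735]
0 ((0.0, 0.0), (0.0, 0.0), 0.0)
169 ((407.231201171875, -96.81251525878906), (24.948671340942383, 81.75076293945312), 45.37800216674805)
```

View pics/w7.png

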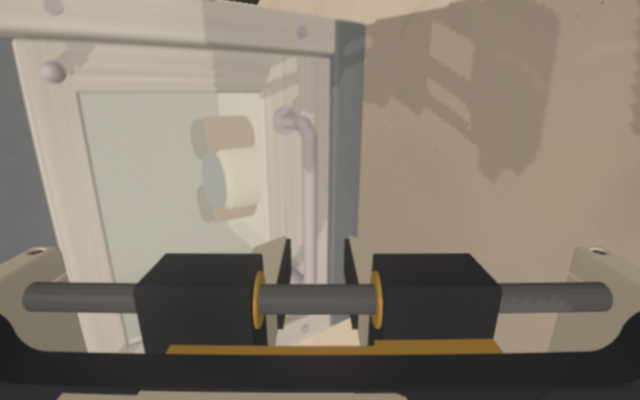

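The sash is shut and the jar stands upright behind the pane at (230,180). The arm hides the tin from the top camera, so I'll check the tin and block with the scene camera.

```bash
python3 - <<'E'
from h import *
from cell import arm
for n,t in(("before",pickle.load(open("scene.pkl","rb"))),("now",arm.get_image("scene"))):
    V=world(t)
    w=V[250:290,195:235].reshape(-1,3);w=w[w[:,2]>.05];print(n,len(w),w[:,2].max(),cv2.minAreaRect((w[:,:2]*1000).astype(np.float32)))
    w=V[170:230,220:275].reshape(-1,3);w=w[(w[:,2]>.045)&(w[:,2]<.06)];print(len(w),cv2.minAreaRect((w[:,:2]*1000).astype(np.float32)))
E
```

```text
before 366 0.06775783319643329 ((532.8505249023438, -345.7782287597656), (59.63065719604492, 59.336669921875), 25.07244110107422)
591 ((423.3937072753906, -113.7783432006836), (63.01455307006836, 117.49005126953125), 10.141277313232422)
now 369 0.06698832684640468 ((533.0794067382812, -345.56658935546875), (59.56353759765625, 59.17436981201172), 66.3388900756836)
597 ((423.8958740234375, -113.46505737304688), (63.99156188964844, 118.4268798828125), 9.52485466003418)
```

Neither the tin nor the block has moved. Handing in.

```bash
python3 -c "
from cell import arm
print(arm.sign_off())"
```

```text
the job is handed in; nothing more can be done
None
```

The job is handed in at about 39.5 s of the 72 s: the glaze jar stands upright on the tray's front part, the tray is fully home and the sash was eased down onto the sill, with the tin and block measured as unmoved; the hand-in gave no verdict.

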